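# Take a contact reading on a tilted bearing shaft

## Task

Take the contact thermometer off its two-pin docking base and press its sprung probe tip squarely on the middle of the bearing shaft's end on the tilted test stand. Hold it still there for two seconds with the tip pushed about halfway in, never to its stop, then set the thermometer back on both pins of its base, fully home, and let go. Leave the oil cup and the coil spring standing where they are.

Things in the scene. Friction and masses are not known exactly. Their poses are not given: they have to be found in the camera images.
- thermometer: Hand-held contact thermometer, 0.15 to 0.31 kg, standing upright on its docking base. Origin: centre of the underside of its grey flange, 88 (x) x 40 (y) x 8 (z) mm, which has two 11 mm through holes at x = +-32 mm; z points up through the handle. Below the flange a steel tube, 16 mm thick, reaches to z = -45 mm. It may be set back turned by half a turn.
- handle_grip (a point): Middle of the thermometer's black handle, 50 mm above its origin on its z axis, same axes. The handle is 36 (x) x 28 (y) mm and runs from z = 8 to 76 mm above the origin, with a 38 x 30 mm cap up to 80 mm and a small display on the -x side. Grip it across the 28 mm, fingers closing along y.
- tip_end (a point): End of the sprung probe tip, a flat copper foot of 10 mm diameter; at rest 75 mm below the thermometer's origin on its z axis. z points along the probe, back to the handle.
- probe_tip (a joint): How far the sprung tip is pushed into the tube, m: 0 at rest, 0.014 at its hard stop; halfway is 0.007. The spring pushes back with 3 N at the start of travel, 6.5 N halfway and 10 N at the stop (0.5 N per mm).
- dock_seat (a point): Centre of the docking base's seat, 100 mm above the bench; z up, x along the line through the pins. Two 22 mm posts at x = +-32 mm carry the flange on their tops (z = 0 here); on each stands an 8 mm pin, 17 mm high, tapered at the end. The probe hangs in the gap between the posts. Fully home, the thermometer's origin coincides with this point.
- dock_foot (a point): Centre of the underside of the docking base, on the bench, same axes as dock_seat. The base is fixed; its foot plate is 116 (x) x 84 (y) x 12 mm.
- bearing_face (a point): On the axis of the bearing shaft, in the plane of the round aluminium housing's front face (54 mm across); z points out along the shaft, leaning 0.4 to 0.7 rad from vertical toward the robot; y is level. The steel shaft, 20 mm thick with a flat end, stands out from here by an amount that is NOT reported and differs each time, 6 to 28 mm along z: find it by touch or sight.
- stand_base (a point): Centre of the underside of the tilting test stand, on the bench. Fixed; base 100 (x) x 130 (y) mm, two side cheeks at y = +-56 mm, up to 102 mm high, and between them a tilted plate 86 x 96 mm that carries the bearing. Plate and shaft are locked: pushes up to 25 N do not shift them.
- oil_cup: Bystander: loose aluminium oil cup, 57 mm across, 135 mm high; origin under its centre.
- coil_spring: Bystander: loose coil spring standing on end between the base and the stand, 47 mm across, 58 mm high; origin under its centre.
Mind the look-alikes: they are no part of the job. Leave any blue look-alike of the thermometer alone.

How it is judged:
On the way:
1. the probe tip is held still on the middle of the shaft's end, square to it and pushed about halfway in, for 1.5 s (value of joint probe_tip between 0.003 and 0.011 m and x of tip_end in the frame of bearing_face between -0.006 and 0.006 m and y of tip_end in the frame of bearing_face between -0.006 and 0.006 m and z of tip_end in the frame of bearing_face between 0.003 and 0.032 m and angle between the z axis of thermometer and the z axis of bearing_face, either way round below 0.15 rad and linear speed of thermometer below 0.02 m/s), for 1.5 s.
At the end, for the whole second after the job is handed in: After the reading (tip within 6 mm of the shaft axis each way, within 0.15 rad of square, pushed in 3 to 11 mm, moving slower than 20 mm/s, for 1.5 s) the thermometer stands upright on both pins of its base, its flange within 3 mm of the seat in height and 4 mm sideways, released and at rest (horizontal distance between thermometer and dock_seat below 0.004 m and z of thermometer in the frame of dock_seat between -0.003 and 0.003 m and angle between the z axis of thermometer and the z axis of dock_seat, either way round below 0.06 rad and angle between thermometer's own z axis and vertical below 0.06 rad and linear speed of thermometer below 0.01 m/s and contact force between the fingers and thermometer below 0.1 N); the robot touches nothing.
It fails at once if the probe tip is pushed to its stop (more than 13 mm) (value of joint probe_tip above 0.013 m).
It fails at once if the oil cup or the coil spring is shifted by more than 30 mm or knocked over (distance of any of oil_cup, coil_spring from where it was at the start of the episode above 0.03 m or angle between any of oil_cup, coil_spring's own z axis and vertical above 0.5 rad).
It also fails if it takes over 54 s, if anything falls off the work surface, if the arm or the gripper's body presses on something with over 40 N, if the wrist force passes 120 N, or if a joint passes its speed limit or range.

## Robot

A 6-joint arm with a two-finger parallel gripper is mounted at the origin on a cart in front of the work surface, level with it; the furniture and walls round the work are solid. World frame = base frame: x ahead of the robot, y to its left, z up, the work surface at z = 0. Lengths are in m, angles in rad, forces in N, time in s.
With the tool pointing down it reaches from about 0.3 to 0.875 m from the base axis. Payload 6.4 kg.
Tool frame: the origin (TCP) lies between the finger pads; the fingertips stand 19 mm ahead of it and the grasp point (between the pads) is the TCP; z points along the fingers, y is the line along which they close (so a half turn about z gives the same grasp; the last joint's range is limited). The gripper opens to 88 mm and grips with 3 to 60 N. Pads are 18 mm wide; open, the fingers measure 123 mm over their backs; the gripper's body (75 mm by 187 mm) begins 45 mm behind the grasp point.
Start: joints at [0.992, 0.181, 1.607, -0, 1.354, -0.206], TCP at [0.209, 0.536, 0.258] pointing down, gripper open.
Joint ranges: [-2.99, 2.99], [-0.89, 2.07], [0.3, 2.58], [-1.14, 4.28], [0, 2.63], [-3.12, 3.12]. Speed limits (rad/s): [2.57, 2.57, 3.01, 3.14, 3.14, 3.14].

## Interface

Orientations are given as a rotation vector (axis times angle).
In Python, from cell import robot, optics gives the robot as it stands. The module is installed in compiled form; this text tells all that it offers.
- The arm moves only by the shell command python3 -m creep 'ROWS' [OPENING]. ROWS is rows parted by semicolons, their numbers by spaces, 1 to 12 of them, each of 4 numbers: dx, dy, dz in m, then a turn about the tool's z in rad; each row is the pose to reach, as a shift and turn from the pose commanded when the command began, along the tool's axes at that moment; what a row does not reach only later rows make up. A row lasts 1/10 s, in which the tool goes at most 0.05 m and 0.15 rad, less where a joint would pass 70% of its speed; a pose out of reach is approached as far as the arm can. OPENING is the finger opening in m, set as the command begins (- or left out keeps the last). The fingers move at their own pace and stop on an object; the grip force is fixed at half the most. Time passes only in rows, so rows that do not move let the fingers close. It prints the time, the measured TCP pose, the force, the opening and the grip force at its end.
- robot.state(): the state, without advancing time (a new reading comes with each control period).
- optics.snapshot(name): name is "scene" or "side" or "wrist"; returns (picture, depth): 400x640x3 uint8, red, green, blue; 400x640 float32, m along the optical axis (not along the pixel's ray), 0 where there is no reading.
- optics.camera_params(name): a dict with "camera_matrix" (3x3 intrinsics, pixels), "k1" (the pictures are not rectified: a ray, as slopes to the right and down, at radius r is drawn at 1 + k1 r^2 times it, then the intrinsics apply), "T" (4x4, takes a point from camera to world coordinates). Camera axes: x right, y down, z forward; pixel columns grow to the right and rows downward; lengths in m; the calibration is good to about 2 mm. A picture is of the moment at which its call begins: read the wrist's pose just before it. camera_params takes no time and is no camera call; for the wrist camera it gives the pose at the moment of the call.
- robot.close_job(): hands the job in; it is judged then, once.
Trained networks look in the newest picture that a camera, given by its name, has taken for a name from the list of things; names that differ only in an ending like _2 or _b are one class to them, and where a whole thing is asked for, a point or a joint stands for the part that bears it (a point fixed in the world has none). Each returns a list of dicts, best first, with "confidence" (0 to 1); they miss things now and then, are a little off and sometimes report something else, mostly with a low value. They report only what shows in the picture. A call takes as long as a camera call. They do not tell look-alikes from the thing itself.
- optics.outline_of(camera, query): "pixels" (400x640 bool, what is visible of it) and "extent" ([left, top, width, height] in pixels, round what is visible of it).
The state is a dict: "t": time; "q": joint angles; "dq": joint speeds; "tau": joint torques, N m; "position": TCP position; "orientation": TCP orientation; "ft_force": force on the tool from outside, world axes, zero at the start; "ft_torque": the same for the moment, N m; "grip_width": finger opening in m; "finger_force": force on a finger pad.
Only numpy, scipy, OpenCV 4.12 (cv2) and the standard library are available. Lean on these libraries where they do the work, as an engineer would, in place of code of your own. Each camera call takes 0.05 s, during which the arm holds its last target. There are 200 camera calls.

## Working session

There is one attempt and no reset: what is moved stays moved. The work goes in short steps, Python scripts to look and compute and a shell command to move; the robot and the scene stay as the last step left them, time stands still between calls to the robot, and variables do not carry over. Pictures are saved under pics/ and viewed, at most 10 in all, crops included, and the job is handed in when it is done.

```bash
mkdir -p pics; ls
cat > h.py <<'E'
import numpy as np, cv2
from cell import robot, optics
from scipy.spatial.transform import Rotation as R
def shot(n):
    im,d=optics.snapshot(n); c=optics.camera_params(n); return im,d,c
def pts(d,c,mask=None):
    K=np.array(c["camera_matrix"]);k1=c["k1"];T=np.array(c["T"])
    ok=(d>0) if mask is None else (d>0)&mask
    v,u=np.nonzero(ok); z=d[v,u]
    s=cv2.undistortPoints(np.stack([u,v],1).astype(float)[:,None],K,np.array([k1,0,0,0.]))[:,0]
    p=np.c_[s*z[:,None],z]
    return p@T[:3,:3].T+T[:3,3],u,v
def proj(P,c):
    K=np.array(c["camera_matrix"]);T=np.array(c["T"])
    p=(np.atleast_2d(P)-T[:3,3])@T[:3,:3]; s=p[:,:2]/p[:,2:]
    s=s*(1+c["k1"]*(s**2).sum(1,keepdims=True))
    return s@K[:2,:2].T+K[:2,2]
E
python3 - <<'E'
from h import *
print(robot.state()); 
for n in ("scene","side"):
    im,d,c=shot(n); cv2.imwrite(f"pics/{n}0.png",im[...,::-1]); np.savez(f"{n}0.npz",im=im,d=d,**{k:c[k] for k in("camera_matrix","k1","T")})
    print(n,np.round(c["T"],3).tolist(),c["camera_matrix"],c["k1"])
    for q in ("thermometer","dock_foot","stand_base","oil_cup","coil_spring","bearing_face"):
        try:
            for o in optics.outline_of(n,q)[:3]:
                P,_,_=pts(d,c,o["pixels"]); print(n,q,round(o["confidence"],2),o["extent"],np.round(np.median(P,0),3),np.round(P.min(0),3),np.round(P.max(0),3))
        except Exception as e: print(n,q,repr(e)[:100])
E
python3 -m creep --help 2>&1 | head -20
```

```text
pics
{'t': 0.0, 'q': array([ 9.91694083e-01,  1.81558398e-01,  1.60798658e+00, -1.74974669e-05,
        1.35377477e+00, -2.06278783e-01]), 'dq': array([-0.00016756,  0.00017876,  0.00136289, -0.00028488,  0.00067353,
       -0.00012661]), 'tau': array([ 4.13421221e-04, -4.33878386e+01, -3.41837704e+01,  7.02329795e-02,
        3.85080418e-02, -1.47080600e-04]), 'position': array([0.20914383, 0.53508752, 0.25681069]), 'orientation': array([-5.82118314e-01, -3.08653256e+00,  2.51616132e-03]), 'ft_force': array([ 0.08104886, -0.13879719,  0.22827211]), 'ft_torque': array([-0.0462842 , -0.03662642,  0.06269332]), 'finger_force': 0.0, 'grip_width': 0.08837489750870835}
scene [[0.848, -0.384, 0.365, 0.154], [-0.529, -0.594, 0.606, -0.627], [-0.016, -0.707, -0.707, 0.809], [0.0, 0.0, 0.0, 1.0]] [[435.22179173   0.         314.17696648]
 [  0.         435.22179173 203.32590853]
 [  0.           0.           1.        ]] 0.028014258586638585
scene thermometer 0.63 [286.1, 109.2, 18.0, 46.1] [0.626 0.255 0.101] [0.6   0.22  0.004] [0.651 0.316 0.156]
scene thermometer 0.58 [253.8, 134.9, 27.8,
[... 1333 characters left out ...]
 0.125 -0.006] [0.601 0.37  0.182]
side dock_foot 0.91 [262.8, 168.0, 50.6, 46.0] [0.491 0.147 0.013] [ 0.432  0.096 -0.004] [0.561 0.253 0.112]
side stand_base 0.74 [302.2, 226.3, 67.9, 78.3] [ 0.486 -0.186  0.072] [ 0.431 -0.304 -0.002] [ 0.578 -0.014  0.13 ]
side oil_cup 0.61 [351.6, 282.5, 28.2, 60.8] [ 0.48  -0.337  0.073] [ 0.46  -0.352 -0.001] [ 0.555 -0.213  0.136]
side coil_spring 0.85 [293.8, 217.0, 15.5, 24.1] [ 0.472 -0.014  0.037] [ 0.451 -0.025 -0.   ] [0.492 0.023 0.06 ]
side bearing_face 0.96 [314.6, 224.3, 50.9, 57.5] [ 0.489 -0.18   0.099] [ 0.451 -0.221 -0.003] [ 0.597 -0.014  0.125]
Traceback (most recent call last):
ValueError: could not convert string to float: '--help'
```

View pics/scene0.png

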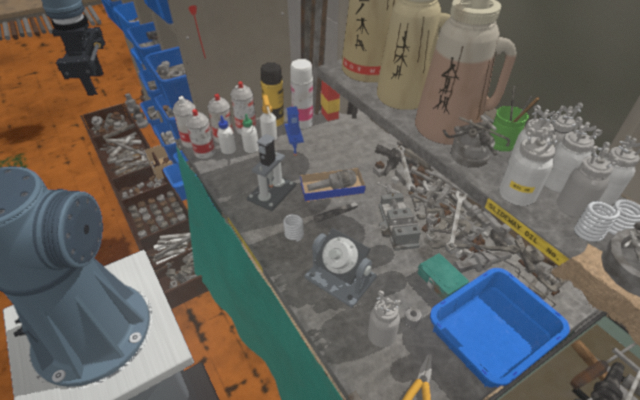

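View pics/side0.png

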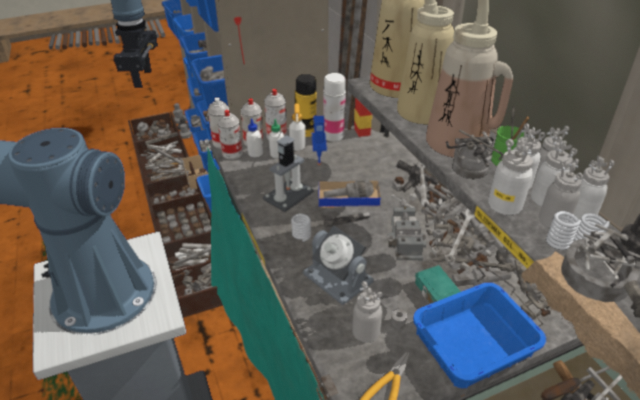

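The two thermometer-like things are the black-handled one at scene px (267,160), standing on the two-post base, and the blue one at (293,130). The black one fits the description: black handle, docking base under it. I'll confirm with the wrist camera. The coil spring is at (293,228), the bearing on its stand at (342,255) and the oil cup at (385,320).

Rows cannot tilt the tool directly, so I'll first see how an out-of-reach row behaves, going straight up in free air.

```bash
python3 -m creep '0 0 -0.05 0;0 0 -0.1 0;0 0 -0.15 0;0 0 -0.2 0;0 0 -0.25 0;0 0 -0.3 0;0 0 -0.35 0;0 0 -0.4 0;0 0 -0.45 0;0 0 -0.5 0;0 0 -0.55 0;0 0 -0.6 0'
python3 - <<'E'
from h import *
s=robot.state(); print(s['q'],R.from_rotvec(s['orientation']).as_matrix()[:,2])
# measure bearing/dock geometry from saved pictures
for n in("scene0","side0"):
    f=np.load(n+".npz"); P,u,v=pts(f["d"],f)
    # bearing region
    m=(np.abs(P[:,0]-.487)<.06)&(np.abs(P[:,1]+.18)<.05)&(P[:,2]>.05)
    Q=P[m]; best=(0,)
    rng=np.random.default_rng(0)
    for i in range(2000):
        a,b,c=Q[rng.choice(len(Q),3,replace=False)]; nn=np.cross(b-a,c-a); L=np.linalg.norm(nn)
        if L<1e-5: continue
        nn/=L; nn*=np.sign(nn[2]); k=(np.abs((Q-a)@nn)<.002).sum()
        if k>best[0] and nn[2]>.6: best=(k,nn,a)
    k,nn,a=best; h=(Q-a)@nn
    print(n,len(Q),k,nn,np.arccos(nn[2]),"hist",np.histogram(h,np.arange(-.04,.04,.004))[0])
    I=np.abs(h)<.003; print(" centre",Q[I].mean(0),Q[I].min(0),Q[I].max(0))
    # dock top: handle points
    for lo,hi in((.008,.02),(.09,.112),(.125,.17),(.17,.2)):
        m=(np.abs(P[:,0]-.49)<.07)&(np.abs(P[:,1]-.147)<.06)&(P[:,2]>lo)&(P[:,2]<hi)
        if m.sum()>3: print(" z",lo,m.sum(),P[m].mean(0),cv2.minAreaRect(P[m][:,:2].astype(np.float32)))
E
```

```text
t: 1.9
position: [0.1997, 0.5088, 0.7898]
orientation: [0.582, 3.087, 0.02]
ft_force: [1.7, 0.6, -0.8]
grip_width: 0.0881
finger_force: 0.0
[ 0.97697415  0.34933358  0.30249327  0.00760714  2.47811881 -0.21481929] [ 0.00262595  0.0122625  -0.99992136]
scene0 1871 499 [-0.58906934 -0.23327659  0.77367909] 0.6861687291213068 hist [  1   1   2   2   3   9  12  30  30 335 330 148 285 101  43  80 342  28
   5]
 centre [ 0.49743255 -0.18452969  0.08253336] [ 0.44673494 -0.22954464  0.05541463] [ 0.5407443  -0.13028281  0.11335682]
 z 0.008 685 [0.49167284 0.14908799 0.0118791 ] ((0.49299466609954834, 0.14968277513980865), (0.11137379705905914, 0.13269303739070892), 86.2420654296875)
 z 0.09 300 [0.48879985 0.15097696 0.10543584] ((0.4963833689689636, 0.16175253689289093), (0.0913281962275505, 0.04181881621479988), 26.10493278503418)
 z 0.125 239 [0.49204495 0.15053378 0.14830951] ((0.4950267970561981, 0.15223480761051178), (0.024284567683935165, 0.04324975237250328), 83.21867370605469)
 z 0.17 150 [0.49440302 0.15860483 0.17759203] ((0.4952671527862549, 0.1606610268354416), (0.039460707455
[... 248 characters left out ...]
2] [ 0.44944991 -0.22981708  0.0549462 ] [ 0.54203667 -0.13014875  0.11223995]
 z 0.008 597 [0.4946991  0.1499267  0.01211175] ((0.49518048763275146, 0.14758221805095673), (0.11810585856437683, 0.12897397577762604), 88.83531951904297)
 z 0.09 278 [0.49239858 0.15154488 0.10544641] ((0.49954524636268616, 0.16276296973228455), (0.09172310680150986, 0.04667258635163307), 24.66128921508789)
 z 0.125 242 [0.49562537 0.15200439 0.14799947] ((0.4974653124809265, 0.15256638824939728), (0.025755181908607483, 0.041220858693122864), 81.13968658447266)
 z 0.17 132 [0.49783802 0.15904598 0.17754612] ((0.4991103410720825, 0.16144229471683502), (0.04082626476883888, 0.03295905888080597), 22.40830421447754)
```

```bash
python3 -m creep '0 0 0.05 0;0 0 0.1 0;0 0 0.1 0'
python3 - <<'E'
from h import *
s=robot.state(); print(s['q'],R.from_rotvec(s['orientation']).as_matrix()[:,2])
E
```

```text
t: 2.2
position: [0.1988, 0.5087, 0.6872]
orientation: [0.582, 3.086, 0.022]
ft_force: [0.4, -0.1, -0.3]
grip_width: 0.0884
finger_force: 0.0
[ 0.97835083  0.14286369  0.80112904  0.00559171  2.18459769 -0.21641659] [ 0.00346395  0.01333225 -0.99990512]
```

Run:
```python
from h import *
for n in("scene0","side0"):
    f=np.load(n+".npz"); P,u,v=pts(f["d"],f)
    print(n)
    for y0 in np.arange(-.2,.9,.1):
        row=[]
        for x0 in np.arange(-.1,1.3,.1):
            m=(P[:,0]>=x0)&(P[:,0]<x0+.1)&(P[:,1]>=y0)&(P[:,1]<y0+.1)
            row.append("%5.2f"%P[m,2].max() if m.sum()>3 else "  -  ")
        print("%.1f"%y0," ".join(row))
print(R.from_rotvec(robot.state()['orientation']).as_matrix().round(3).tolist())
```

```text
scene0
-0.2  0.02  0.34  0.00   -    0.01  0.13  0.12  0.06  0.51  0.51  0.51   -     -     -  
-0.1  0.37  0.39  0.36 -0.73  0.00  0.06  0.02  0.05  0.51  0.51  0.48   -     -     -  
0.0  0.11  0.39  0.02 -0.73  0.00  0.06  0.03  0.06  0.48  0.48  0.39   -     -     -  
0.1   -    0.00  0.00 -0.73  0.00  0.18  0.18  0.04  0.44  0.44  0.42   -     -     -  
0.2   -     -   -0.73 -0.73  0.00  0.00  0.13  0.16  0.43  0.24  0.01   -     -     -  
0.3   -     -   -0.73 -0.65  0.13  0.13  0.13  0.15  0.21  0.36  0.00   -     -     -  
0.4   -     -    0.46  0.46  0.16  0.38  0.34  0.19  0.34  0.36   -     -     -     -  
0.5   -     -    0.46  0.45  0.19  0.41  0.39  0.37  0.35   -    0.29   -     -     -  
0.6   -     -   -0.61  0.35  0.19  0.38   -     -     -     -    0.27   -     -     -  
0.7   -     -   -0.62 -0.64  0.19  0.31   -     -     -     -    0.21   -     -     -  
0.8 -0.73 -0.73 -0.62 -0.64  0.19  0.31   -     -     -     -    0.21   -     -     -  
side0
-0.2  0.02  0.34  0.01   -    0.01  0.13  0.12  0.06  0.51  0.57  0.58   -     -     -  
-0.1  0.39  0.39  0.37   -  
[... 222 characters left out ...]
     -     -  
0.2   -     -   -0.73 -0.73  0.00  0.01  0.08  0.16  0.48  0.01  0.46   -     -     -  
0.3   -   -0.73 -0.73 -0.73  0.12  0.13  0.14  0.13  0.21  0.42  0.00   -     -     -  
0.4   -   -0.74  0.47  0.47  0.16  0.41  0.41  0.41  0.40  0.42   -     -     -     -  
0.5   -     -    0.47  0.47  0.19  0.44  0.43  0.42  0.40   -    0.35   -     -     -  
0.6   -     -   -0.61  0.35  0.19  0.41   -     -     -     -    0.34   -     -     -  
0.7   -     -   -0.66 -0.63  0.19  0.36   -     -     -     -     -     -     -     -  
0.8   -     -   -0.63 -0.63  0.19  0.36   -     -     -     -    0.28   -     -     -  
[[-0.931, 0.364, 0.003], [0.364, 0.931, 0.013], [0.002, 0.014, -1.0]]
```

```bash
python3 -m creep '-0.04 -0.024 0 -0.1;-0.08 -0.048 0 -0.2;-0.12 -0.072 0 -0.3;-0.16 -0.096 0 -0.4;-0.2 -0.12 0 -0.5;-0.24 -0.144 0 -0.6;-0.28 -0.168 0 -0.7;-0.32 -0.192 0 -0.8;-0.353 -0.216 0 -0.808'; python3 -m creep '-0.05 0 -0.05 0;-0.1 0 -0.1 0;-0.15 0 -0.15 0;-0.2 0 -0.2 0;-0.25 0 -0.25 0;-0.3 0 -0.3 0';python3 - <<'E'
from h import *
s=robot.state(); print(s['q'],R.from_rotvec(s['orientation']).as_matrix().round(3).tolist())
E
```

```text
t: 3.1
position: [0.45, 0.1776, 0.6904]
orientation: [-0.678, 3.05, 0.026]
ft_force: [0.5, 0.1, -0.9]
grip_width: 0.0882
finger_force: 0.0
t: 3.7
position: [0.5379, 0.2228, 0.7714]
orientation: [-0.669, 3.027, 0.034]
ft_force: [0.1, -0.7, 0.7]
grip_width: 0.088
finger_force: 0.0
[ 0.17676753  0.38583466  0.29970988  0.03559135  2.41503955 -1.80228641] [[-0.906, -0.422, 0.036], [-0.421, 0.907, 0.03], [-0.045, 0.012, -0.999]]
```

```bash
python3 -m creep '-3 0 -3 0;-3 0 -3 0;-3 0 -3 0;-3 0 -3 0;-3 0 -3 0;-3 0 -3 0;-3 0 -3 0;-3 0 -3 0';python3 - <<'E'
from h import *
s=robot.state(); print(s['q'],R.from_rotvec(s['orientation']).as_matrix().round(3).tolist())
E
```

```text
t: 4.5
position: [0.5615, 0.2402, 0.7549]
orientation: [-0.664, 3.005, 0.042]
ft_force: [-0.5, -0.8, 0.1]
grip_width: 0.0879
finger_force: 0.0
[ 0.19593755  0.41626015  0.29870048  0.04115829  2.36311407 -1.77948261] [[-0.905, -0.422, 0.056], [-0.42, 0.907, 0.041], [-0.068, 0.013, -0.998]]
```

```bash
python3 -m creep '0.04 0 0.03 0;0.08 0 0.06 0;0.12 0 0.09 0;0.16 0 0.12 0;0.2 0 0.15 0;0.2 0 0.15 0'
cat > fit.py <<'E'
from h import *
from scipy.optimize import least_squares
import os,json
D=[([.99169,.18156,1.60799,0,1.35377,-.20628],[.20914,.53509,.25681],[-.58212,-3.08653,.0025]),
([.97697,.34933,.30249,.0076,2.47812,-.21482],[.1997,.5088,.7898],[.582,3.087,.02]),
([.97835,.14286,.80113,.00559,2.1846,-.21642],[.1988,.5087,.6872],[.582,3.086,.022]),
([.17677,.38583,.29971,.03559,2.41504,-1.80229],[.5379,.2228,.7714],[-.669,3.027,.034]),
([.19594,.41626,.2987,.04116,2.36311,-1.77948],[.5615,.2402,.7549],[-.664,3.005,.042])]
if os.path.exists("d.json"): D+=json.load(open("d.json"))
s=robot.state(); D.append([s['q'].tolist(),s['position'].tolist(),s['orientation'].tolist()]); json.dump(D[5:],open("d.json","w"))
def fk(p,q):
    x0,h,a,g,f,L,d,e,t=p
    rz=lambda t:R.from_euler('z',t);ry=lambda t:R.from_euler('y',t)
    T=rz(q[0]); P=T.apply([x0,d,h]); T=T*ry(q[1]);P=P+T.apply([0,0,a]);T=T*ry(q[2]);P=P+T.apply([g,0,f])
    T=T*rz(q[3])*ry(q[4]);P=P+T.apply([e,0,L]);T=T*rz(q[5]+t)
    return P,T
def res(p):
    o=[]
    for q,P,w in D:
        p1,T=fk(p,q);o+=list((p1-P)*3);o+=list((T.inv()*R.from_rotvec(w)).as_rotvec())
    return np.array(o+list(1e-3*np.array(p[:4])))
best=min((least_squares(res,[0,.3,.4,g0,.4,.2,.12,0,t0]) for g0 in(-.05,.05) for t0 in(0,1.57,3.1,-1.57)),key=lambda r:r.cost)
if __name__=="__main__": print(best.cost,dict(zip("x0 h a g f L d e t".split(),best.x.round(4))),np.abs(res(best.x)).max(),np.round(res(best.x)[:-4].reshape(-1,6),3),s['q'])
E
python3 fit.py
```

```text
t: 5.1
position: [0.3863, 0.1616, 0.59]
orientation: [-0.664, 3.005, 0.042]
ft_force: [0.6, -0.1, 0.5]
grip_width: 0.0883
finger_force: 0.0
4.362149064734854e-07 {'x0': np.float64(-0.0007), 'h': np.float64(0.314), 'a': np.float64(0.4382), 'g': np.float64(0.0855), 'f': np.float64(0.5145), 'L': np.float64(0.2931), 'd': np.float64(0.1178), 'e': np.float64(-0.0007), 't': np.float64(1.5708)} 0.0004382281698497946 [[ 0. -0. -0. -0. -0.  0.]
 [ 0.  0.  0. -0.  0. -0.]
 [ 0.  0.  0. -0. -0.  0.]
 [ 0.  0. -0. -0.  0.  0.]
 [-0. -0. -0.  0. -0. -0.]
 [-0.  0.  0. -0. -0.  0.]] [ 0.08503672 -0.27546718  1.3964931   0.03848812  1.9611406  -1.90506649]
```

```bash
cat > sim.py <<'E'
from fit import *
p=best.x
lo=np.array([-2.99,-.89,.3,-1.14,0,-3.12]);hi=np.array([2.99,2.07,2.58,4.28,2.63,3.12])
def ik(q,Pt,Tt,w):
    def r(x):
        P,T=fk(p,x); return np.r_[P-Pt,w*(T.inv()*Tt).as_rotvec()]
    return least_squares(r,np.clip(q,lo+1e-6,hi-1e-6),bounds=(lo,hi),xtol=1e-9).x
def run(q,rows,w,cap=.05):
    P0,T0=fk(p,q);P,T=P0,T0
    for row in rows:
        Pt=P0+T0.apply(row[:3]);Tt=T0*R.from_euler('z',row[3])
        d=Pt-P;n=np.linalg.norm(d);rv=(T.inv()*Tt).as_rotvec();m=np.linalg.norm(rv)
        s=min(1,cap/max(n,1e-9),.15/max(m,1e-9))
        q=ik(q,P+d*s,T*R.from_rotvec(rv*s),w);P,T=fk(p,q)
    return q,P,T
def tilt(T): z=T.as_matrix()[:,2]; return np.round([np.arccos(-z[2]),z[0],z[1]],4)
E
python3 - <<'E'
from sim import *
for w in(.1,.3,.5,1,2):
    q,P,T=run(D[0][0],[[0,0,-.05*i,0] for i in range(1,13)],w); print(w,"A",P.round(4),tilt(T),"meas",D[1][1],tilt(R.from_rotvec(D[1][2])))
    q,P,T=run(D[3][0],[[-3,0,-3,0]]*8,w); print(w,"B",P.round(4),tilt(T),"meas",D[4][1],tilt(R.from_rotvec(D[4][2])))
E
```

```text
0.1 A [0.2072 0.5295 0.84  ] [0.2881 0.1031 0.2647] meas [0.1997, 0.5088, 0.7898] [0.0127 0.0025 0.0125]
0.1 B [0.7576 0.3224 1.0241] [1.3531 0.8943 0.3918] meas [0.5615, 0.2402, 0.7549] [0.0694 0.0564 0.0404]
0.3 A [0.2005 0.5124 0.8046] [0.0907 0.0326 0.0845] meas [0.1997, 0.5088, 0.7898] [0.0127 0.0025 0.0125]
0.3 B [0.6535 0.2792 0.8668] [0.6796 0.5721 0.2602] meas [0.5615, 0.2402, 0.7549] [0.0694 0.0564 0.0404]
0.5 A [0.1986 0.5076 0.7962] [0.0357 0.0127 0.0334] meas [0.1997, 0.5088, 0.7898] [0.0127 0.0025 0.0125]
0.5 B [0.5975 0.2558 0.7966] [0.3274 0.2895 0.14  ] meas [0.5615, 0.2402, 0.7549] [0.0694 0.0564 0.0404]
1 A [0.1977 0.5052 0.7921] [0.0081 0.0026 0.0077] meas [0.1997, 0.5088, 0.7898] [0.0127 0.0025 0.0125]
1 B [0.566  0.2426 0.7638] [0.1193 0.103  0.0595] meas [0.5615, 0.2402, 0.7549] [0.0694 0.0564 0.0404]
2 A [0.1974 0.5046 0.7911] [ 0.0009 -0.      0.0009] meas [0.1997, 0.5088, 0.7898] [0.0127 0.0025 0.0125]
2 B [0.558  0.2392 0.7565] [0.0649 0.0527 0.0377] meas [0.5615, 0.2402, 0.7549] [0.0694 0.0564 0.0404]
```

```bash
python3 - <<'E'
from sim import *
q0=D[-1][0]
for w in (1,1.5,2):
  for row in ([3,0,-3,0],[3,0,-1,0],[2,0,-4,0]):
    for n in(5,10,15):
        q,P,T=run(q0,[row]*n,w); print(w,row,n,P.round(3),tilt(T),q.round(2))
E
python3 -m creep '0.04 0 -0.04 0;0.08 0 -0.08 0;0.12 0 -0.12 0;0.16 0 -0.16 0;0.2 0 -0.2 0;0.24 0 -0.24 0;0.28 0 -0.28 0;0.32 0 -0.32 0;0.36 0 -0.36 0;0.4 0 -0.4 0'; python3 fit.py | tail -1
```

```text
1 [3, 0, -3, 0] 5 [0.216 0.08  0.754] [0.069  0.0559 0.0405] [-0.26 -0.5   1.18  0.08  2.42 -2.21]
1 [3, 0, -3, 0] 10 [0.152 0.054 0.826] [ 0.0717  0.0716 -0.0006] [-0.58 -0.53  0.98  0.08  2.63 -2.52]
1 [3, 0, -3, 0] 15 [0.128 0.069 0.845] [ 0.1182  0.1003 -0.062 ] [-0.38 -0.52  0.92 -0.04  2.63 -2.42]
1 [3, 0, -1, 0] 5 [0.167 0.059 0.653] [0.069  0.0559 0.0405] [-0.54 -0.78  1.53  0.09  2.36 -2.48]
1 [3, 0, -1, 0] 10 [0.123 0.029 0.717] [0.0257 0.0121 0.0227] [-1.15 -0.8   1.36  0.04  2.6  -3.12]
1 [3, 0, -1, 0] 15 [0.115 0.017 0.757] [ 0.0305 -0.0297 -0.0068] [-1.07 -0.71  1.23 -0.06  2.63 -3.12]
1 [2, 0, -4, 0] 5 [0.273 0.106 0.806] [0.069  0.0559 0.0405] [-0.1  -0.29  0.93  0.07  2.46 -2.04]
1 [2, 0, -4, 0] 10 [0.21  0.083 0.877] [0.1065 0.1037 0.0237] [-0.25 -0.3   0.72  0.1   2.63 -2.17]
1 [2, 0, -4, 0] 15 [0.182 0.09  0.894] [ 0.1661  0.1652 -0.0069] [-0.21 -0.33  0.68  0.06  2.63 -2.16]
1.5 [3, 0, -3, 0] 5 [0.216 0.08  0.754] [0.069  0.0559 0.0405] [-0.26 -0.5   1.18  0.08  2.42 -2.21]
1.5 [3, 0, -3, 0] 10 [0.157 0.057 0.821] [0.0673 0.0636 0.0218] [-0.58 -0.53  1.    0.11  
[... 1168 characters left out ...]
572 0.0442 0.0362] [-1.21 -0.8   1.36  0.11  2.6  -3.12]
2 [3, 0, -1, 0] 15 [0.139 0.002 0.762] [0.0451 0.0333 0.0305] [-1.19 -0.69  1.21  0.09  2.63 -3.12]
2 [2, 0, -4, 0] 5 [0.273 0.106 0.806] [0.069  0.0559 0.0405] [-0.1  -0.29  0.93  0.07  2.46 -2.04]
2 [2, 0, -4, 0] 10 [0.214 0.085 0.866] [0.0779 0.0689 0.0362] [-0.24 -0.3   0.75  0.11  2.63 -2.15]
2 [2, 0, -4, 0] 15 [0.193 0.093 0.867] [0.0909 0.0861 0.029 ] [-0.21 -0.34  0.77  0.1   2.63 -2.13]
t: 6.1
position: [0.1544, 0.0541, 0.8236]
orientation: [-0.664, 2.999, -0.018]
ft_force: [0.1, -0.8, -0.5]
grip_width: 0.088
finger_force: 0.0
 [ 0.  0.  0. -0. -0.  0.]] [-0.58182523 -0.52971246  0.98720197  0.08483213  2.62533773 -2.51327391]
```

```bash
cat > sim2.py <<'E'
from sim import *
def err(q,Pt,Tt,w):
    P,T=fk(p,q); return np.r_[Pt-P,w*(Tt*T.inv()).as_rotvec()]
def ikd(q,Pt,Tt,w,lam,n):
    q=np.array(q,float)
    for _ in range(n):
        e=err(q,Pt,Tt,w)
        if np.linalg.norm(e)<1e-5: break
        J=-np.array([(err(q+1e-5*np.eye(6)[i],Pt,Tt,w)-e)/1e-5 for i in range(6)]).T
        q=np.clip(q+J.T@np.linalg.solve(J@J.T+lam**2*np.eye(6),e),lo,hi)
    return q
def rund(q,rows,w,lam,n,cap=.05):
    P0,T0=fk(p,q);P,T=P0,T0
    for row in rows:
        Pt=P0+T0.apply(row[:3]);Tt=T0*R.from_euler('z',row[3])
        d=Pt-P;m=np.linalg.norm(d);rv=(T.inv()*Tt).as_rotvec();k=np.linalg.norm(rv)
        s=min(1,cap/max(m,1e-9),.15/max(k,1e-9))
        q=ikd(q,P+d*s,T*R.from_rotvec(rv*s),w,lam,n);P,T=fk(p,q)
    return q,P,T
tests=[(D[0],[[0,0,-.05*i,0] for i in range(1,13)],D[1]),(D[3],[[-3,0,-3,0]]*8,D[4]),(D[5],[[.04*i,0,-.04*i,0] for i in range(1,11)],D[6])]
E
python3 - <<'E'
from sim2 import *
for a,_,b in tests: print("meas",np.round(b[1],4),tilt(R.from_rotvec(b[2])))
for w in(1,1.3):
    print("LS",w,[ (P.round(3).tolist(),tilt(T).tolist()) for q,P,T in (run(a[0],r,w) for a,r,b in tests)])
for w in(.3,1):
  for lam in(.01,.05,.2):
    for n in(5,30):
      o=[rund(a[0],r,w,lam,n) for a,r,b in tests]
      print(w,lam,n,[(P.round(3).tolist(),tilt(T).tolist()) for q,P,T in o])
E
```

```text
meas [0.1997 0.5088 0.7898] [0.0127 0.0025 0.0125]
meas [0.5615 0.2402 0.7549] [0.0694 0.0564 0.0404]
meas [0.3863 0.1616 0.59  ] [0.069  0.0559 0.0405]
LS 1 [([0.198, 0.505, 0.792], [0.0081, 0.0026, 0.0076]), ([0.566, 0.243, 0.764], [0.1191, 0.1029, 0.0595]), ([0.154, 0.054, 0.822], [0.0685, 0.0678, 0.0093])]
LS 1.3 [([0.198, 0.505, 0.792], [0.0041, 0.0012, 0.004]), ([0.562, 0.241, 0.76], [0.0895, 0.0756, 0.0477]), ([0.156, 0.055, 0.82], [0.0671, 0.0634, 0.0218])]
0.3 0.01 5 [([0.217, 0.547, 0.683], [0.3445, -0.185, -0.2825]), ([0.588, 0.355, 0.13], [1.3288, -0.9688, 0.0636]), ([0.138, -0.032, 0.911], [0.2816, 0.0946, -0.2613])]
0.3 0.01 30 [([0.217, 0.547, 0.683], [0.3444, -0.1849, -0.2825]), ([0.591, 0.356, 0.143], [1.3086, -0.9638, 0.0621]), ([0.124, -0.05, 0.922], [0.3155, 0.0449, -0.307])]
0.3 0.05 5 [([0.211, 0.537, 0.702], [0.3117, -0.1712, -0.2544]), ([0.616, 0.343, 0.232], [1.1595, -0.914, 0.0695]), ([0.138, -0.071, 0.928], [0.3239, 0.0737, -0.3096])]
0.3 0.05 30 [([0.211, 0.537, 0.702], [0.3117, -0.1712, -0.2544]), ([0.616, 0.343, 0.233], [1.1602, -0.9142, 0.0709]), ([0.13
[... 677 characters left out ...]
836], [0.5741, 0.2815, -0.4644])]
1 0.05 5 [([0.213, 0.539, 0.698], [0.3182, -0.1719, -0.2614]), ([0.612, 0.336, 0.203], [1.1586, -0.9162, 0.0096]), ([0.177, -0.07, 0.926], [0.3398, 0.2021, -0.265])]
1 0.05 30 [([0.213, 0.539, 0.698], [0.3182, -0.1719, -0.2614]), ([0.613, 0.336, 0.204], [1.157, -0.9156, 0.0099]), ([0.174, -0.075, 0.928], [0.3414, 0.1922, -0.2741])]
1 0.2 5 [([0.203, 0.518, 0.761], [0.0967, -0.0547, -0.0796]), ([0.589, 0.259, 0.583], [0.5164, -0.4914, -0.0485]), ([0.172, 0.031, 0.888], [0.2265, 0.2089, -0.0822])]
1 0.2 30 [([0.203, 0.517, 0.76], [0.1057, -0.0597, -0.087]), ([0.59, 0.259, 0.582], [0.5167, -0.4917, -0.0484]), ([0.175, -0.023, 0.893], [0.2529, 0.1954, -0.1562])]
```

```bash
cat > opt.py <<'E'
from sim2 import *
print("C meas",np.round(D[6][1],4),tilt(R.from_rotvec(D[6][2])),D[6][0])
x0,h,a,g,f,L,d,e_,t=p
def pf(q):
    q2,q3,q5=q;b=q2+q3;S=b+q5
    return np.array([a*np.sin(q2)+g*np.cos(b)+f*np.sin(b)+L*np.sin(S),h+a*np.cos(q2)-g*np.sin(b)+f*np.cos(b)+L*np.cos(S)]),S
l3=np.array([-.89,.3,0]);h3=np.array([2.07,2.58,2.63])
def step(q,psi,w):
    P,S=pf(q);Pt=P+.05*np.array([np.cos(psi),np.sin(psi)])
    r=lambda x:np.r_[pf(x)[0]-Pt,w*(pf(x)[1]-S)]
    return least_squares(r,np.clip(q,l3+1e-5,h3-1e-5),bounds=(l3,h3)).x
w=1.2
for th in(0,.3,.6):
    out=[]
    for q2 in np.linspace(-.89,1.5,9):
        for q3 in np.linspace(.3,2.58,9):
            q5=np.pi-th-q2-q3
            c=[np.array([q2,q3,q5])] if 0<=q5<=2.63 else []
            for q in c:
                P,_=pf(q)
                if P[1]<.22 or P[0]>.62 or P[0]<.1: continue
                for psi in np.linspace(-np.pi,np.pi,17)[1:]:
                    q_=step(q,psi,w); out.append((pf(q_)[1]-np.pi+th,q.round(2).tolist(),P.round(2).tolist(),round(psi,2),(pf(q_)[0]-P).round(3).tolist()))
    for x3 in ():pass
    # configurations right at the q5 limits
    for q5 in(0,2.63):
        for q2 in np.linspace(-.89,1.5,13):
            q3=np.pi-th-q5-q2
            if not .3<=q3<=2.58: continue
            q=np.array([q2,q3,q5]);P,_=pf(q)
            if P[1]<.22 or P[0]>.62 or P[0]<-.1: continue
            for psi in np.linspace(-np.pi,np.pi,17)[1:]:
                q_=step(q,psi,w); out.append((pf(q_)[1]-np.pi+th,q.round(2).tolist(),P.round(2).tolist(),round(psi,2),(pf(q_)[0]-P).round(3).tolist()))
    out.sort(key=lambda o:o[0])
    print("tilt",th,"MORE");[print(o) for o in out[:3]]
    print("LESS");[print(o) for o in out[-4:]]
E
python3 opt.py
```

```text
C meas [0.3863 0.1616 0.59  ] [0.069  0.0559 0.0405] [0.08503672439688321, -0.2754671812428827, 1.3964931009430146, 0.03848812488770365, 1.9611406025453542, -1.9050664864382663]
tilt 0 MORE
(np.float64(-0.011025753416815665), [-0.29, 0.8, 2.63], [0.2, 0.85], np.float64(1.96), [-0.005, 0.002])
(np.float64(-0.010950821724868831), [-0.49, 1.0, 2.63], [0.12, 0.81], np.float64(1.96), [0.002, 0.005])
(np.float64(-0.010711872027728386), [-0.09, 0.6, 2.63], [0.29, 0.86], np.float64(1.57), [0.004, 0.004])
LESS
(np.float64(0.008776680867238262), [-0.89, 2.3, 1.74], [0.18, 0.3], np.float64(2.75), [-0.003, 0.021])
(np.float64(0.008792234063506044), [-0.89, 2.3, 1.74], [0.18, 0.3], np.float64(-2.75), [-0.003, -0.021])
(np.float64(0.009196879529668855), [-0.89, 2.01, 2.02], [0.16, 0.44], np.float64(-2.75), [-0.001, -0.006])
(np.float64(0.009594861543110511), [-0.89, 2.3, 1.74], [0.18, 0.3], np.float64(3.14), [-0.003, 0.0])
tilt 0.3 MORE
(np.float64(-0.011027270488350116), [-0.69, 0.9, 2.63], [-0.0, 0.86], np.float64(2.36), [-0.006, 0.0])
(np.float64(-0.010905906382989106), [-0.49, 0.7, 2.63], [0.0
[... 625 characters left out ...]
69, 0.6, 2.63], [-0.07, 0.93], np.float64(2.36), [-0.006, -0.0])
(np.float64(-0.010270086561047997), [-0.69, 0.6, 2.63], [-0.07, 0.93], np.float64(1.96), [0.008, 0.011])
(np.float64(-0.010005741641567423), [-0.49, 0.4, 2.63], [-0.0, 0.98], np.float64(1.96), [0.002, 0.005])
LESS
(np.float64(0.009118056031633404), [-0.89, 2.01, 1.42], [0.33, 0.5], np.float64(-2.75), [-0.001, -0.006])
(np.float64(0.009255530408808776), [-0.89, 1.44, 1.99], [0.17, 0.74], np.float64(-2.36), [-0.005, 0.001])
(np.float64(0.009345917363839162), [-0.89, 1.73, 1.71], [0.26, 0.63], np.float64(-2.36), [0.004, -0.011])
(np.float64(0.0094270434755227), [-0.89, 1.73, 1.71], [0.26, 0.63], np.float64(-2.75), [-0.008, 0.007])
```

```bash
cat > where.py <<'E'
from h import *
import sys
s=robot.state(); M=R.from_rotvec(s['orientation']).as_matrix(); P=s['position']
print("t",round(s['t'],2),"P",P.round(4),"z",M[:,2].round(3),"x",M[:,0].round(3),"q",s['q'].round(3),"F",s['ft_force'].round(1),"w",round(s['grip_width'],4),"ff",round(s['finger_force'],1))
if len(sys.argv)>3:
    g=np.array(list(map(float,sys.argv[1:4]))); d=M.T@(g-P); print("tool delta",d.round(4),"rows",np.linalg.norm(d)/.05)
E
python3 where.py .46 .145 .42
python3 - <<'E'
from h import *
s=robot.state();M=R.from_rotvec(s['orientation']).as_matrix();T=np.array(optics.camera_params("wrist")["T"])
print((M.T@(T[:3,3]-s['position'])).round(3),(M.T@T[:3,:3]).round(3).tolist(),optics.camera_params("wrist")["camera_matrix"])
E
```

```text
t 6.1 P [0.1544 0.0541 0.8236] z [ 0.071  0.004 -0.997] x [-0.904 -0.422 -0.066] q [-0.582 -0.53   0.987  0.085  2.625 -2.513] F [ 0.1 -0.8 -0.5] w 0.088 ff 0.0
tool delta [-0.2882 -0.0355  0.4246] rows 10.287545922727105
[ 0.085 -0.001 -0.128] [[0.0, -0.946, -0.324], [1.0, 0.0, -0.001], [0.001, -0.324, 0.946]] [[317.36877526   0.         323.64870151]
 [  0.         317.36877526 197.08926121]
 [  0.           0.           1.        ]]
```

```bash
python3 -m creep '-0.024 -0.003 0.042 0;-0.048 -0.006 0.084 0;-0.072 -0.009 0.126 0;-0.096 -0.012 0.168 0;-0.12 -0.015 0.21 0;-0.144 -0.018 0.252 0;-0.168 -0.021 0.294 0;-0.192 -0.024 0.336 0;-0.216 -0.027 0.378 0;-0.24 -0.03 0.42 0;-0.266 -0.033 0.462 0;-0.294 -0.036 0.505 0' && python3 -m creep '-0 0 0 0;0 0 0 0' && python3 where.py
python3 - <<'E'
from h import *
im,d,c=shot("wrist"); cv2.imwrite("pics/w1.png",im[...,::-1]); np.savez("w1.npz",im=im,d=d,**{k:c[k] for k in("camera_matrix","k1","T")})
P,u,v=pts(d,c)
near=(np.abs(P[:,0]-.497)<.08)&(np.abs(P[:,1]-.16)<.08)
for lo,hi in((.008,.016),(.095,.103),(.103,.112),(.112,.17),(.174,.186)):
    m=near&(P[:,2]>lo)&(P[:,2]<hi)
    if m.sum()>3: print(lo,m.sum(),P[m].mean(0).round(4),cv2.minAreaRect(P[m][:,:2].astype(np.float32)))
for o in optics.outline_of("wrist","thermometer")[:3]: print(o["confidence"],o["extent"])
E
```

```text
t: 7.3
position: [0.4689, 0.151, 0.3377]
orientation: [-0.674, 3.0, -0.019]
ft_force: [1.2, 0.1, 0.5]
grip_width: 0.0879
finger_force: 0.0
t: 7.5
position: [0.4685, 0.1492, 0.3391]
orientation: [-0.672, 3.003, -0.018]
ft_force: [-0.7, 0.5, 0.9]
grip_width: 0.0882
finger_force: 0.0
t 7.5 P [0.4685 0.1492 0.3391] z [ 0.065  0.002 -0.998] x [-0.903 -0.426 -0.06 ] q [ 0.068 -0.113  1.747 -0.002  1.443 -1.943] F [-0.7  0.5  0.9] w 0.0882 ff 0.0
0.008 1798 [0.4875 0.1557 0.0147] ((0.515012264251709, 0.13475021719932556), (0.11656628549098969, 0.1462033987045288), 26.242206573486328)
0.095 13 [0.4645 0.1477 0.0996] ((0.4657995402812958, 0.14977264404296875), (0.012827332131564617, 0.017747249454259872), 27.23162078857422)
0.103 914 [0.4787 0.1533 0.1108] ((0.5002484917640686, 0.16224166750907898), (0.08710276335477829, 0.03968968614935875), 26.4643497467041)
0.112 563 [0.4828 0.1541 0.134 ] ((0.5001139044761658, 0.16228163242340088), (0.08654779195785522, 0.039134666323661804), 26.65006446838379)
0.174 1107 [0.4985 0.1622 0.1828] ((0.49989816546440125, 0.1625279188156128), (0.036851756274700165, 0.02957199700176716), 26.444551467895508)
0.94 [248.0, 248.3, 92.3, 54.9]
0.62 [312.1, 142.8, 32.4, 84.1]
```

View pics/w1.png

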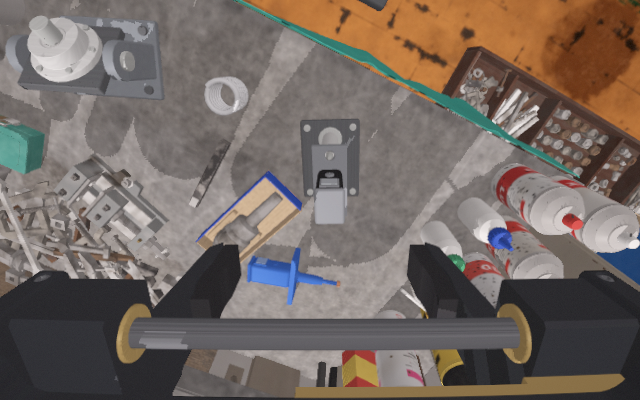

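The wrist picture shows the black and grey thermometer from above at (331,190), on its grey two-post base plate at (330,155). The blue look-alike is at (285,275), the bearing at (60,45) and the coil spring at (226,95). The candidates are the black/grey one at (331,190) and the blue one at (285,275). The first fits: black handle, grey flange, and its base under it. An enlarged crop should confirm it.

```bash
python3 - <<'E'
from h import *
f=np.load("w1.npz"); cv2.imwrite("pics/w1c.png",cv2.resize(f["im"][100:320,230:400,::-1],None,fx=2.5,fy=2.5,interpolation=cv2.INTER_CUBIC))
E
python3 where.py .499 .162 .24; python3 where.py .499 .162 .15
```

```text
t 7.6 P [0.4699 0.1478 0.343 ] z [ 0.073  0.003 -0.997] x [-0.903 -0.424 -0.067] q [ 0.065 -0.118  1.745 -0.002  1.443 -1.944] F [-0.5  0.1 -0.4] w 0.088 ff 0.0
tool delta [-0.0253  0.0035  0.1049] rows 2.159348055801178
t 7.6 P [0.4699 0.1478 0.343 ] z [ 0.073  0.003 -0.997] x [-0.903 -0.424 -0.067] q [ 0.065 -0.118  1.745 -0.002  1.443 -1.944] F [-0.5  0.1 -0.4] w 0.088 ff 0.0
tool delta [-0.0193  0.006   0.1947] rows 3.9140549806279026
```

View pics/w1c.png

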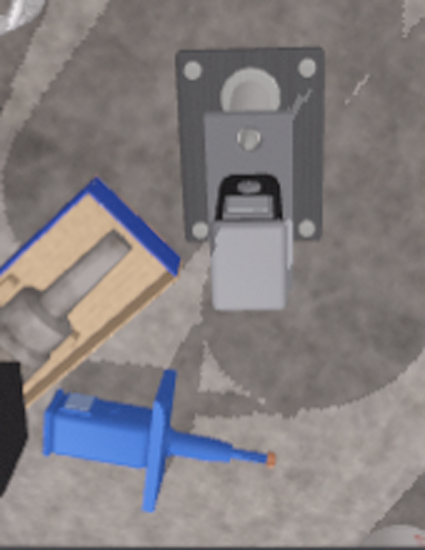

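The crop confirms it: grey flange with a pin through its hole, black handle and display, on the two-post base. I'll grasp this one.

```bash
python3 -m creep '-0.025 0.003 0.04 -0.02;-0.025 0.003 0.08 -0.02;-0.025 0.004 0.11 -0.02;-0.022 0.005 0.15 -0.02;-0.02 0.006 0.18 -0.02;-0.02 0.006 0.193 -0.02;-0.02 0.006 0.193 -0.02' && python3 where.py .499 .162 .15
```

```text
t: 8.3
position: [0.5001, 0.1601, 0.1511]
orientation: [-0.691, 2.992, -0.021]
ft_force: [-0.4, 0.2, -0.5]
grip_width: 0.0881
finger_force: 0.0
t 8.3 P [0.5001 0.1601 0.1511] z [ 0.072  0.002 -0.997] x [-0.896 -0.439 -0.066] q [ 0.086  0.153  1.874 -0.004  1.042 -1.937] F [-0.4  0.2 -0.5] w 0.0881 ff 0.0
tool delta [0.0002 0.0023 0.001 ] rows 0.04972905039136253
```

```bash
python3 -m creep '0 0.002 0 0;0 0.002 0 0;0 0.002 0 0;0 0.002 0 0;0 0.002 0 0;0 0.002 0 0' 0.02 && python3 where.py .499 .162 .15
```

```text
t: 8.9
position: [0.4997, 0.1614, 0.151]
orientation: [-0.69, 2.992, -0.021]
ft_force: [-0.1, -0.4, 0.3]
grip_width: 0.0422
finger_force: 0.0
t 8.9 P [0.4997 0.1614 0.151 ] z [ 0.072  0.002 -0.997] x [-0.897 -0.438 -0.066] q [ 0.088  0.153  1.875 -0.005  1.041 -1.934] F [-0.1 -0.4  0.3] w 0.0422 ff 0.0
tool delta [0.0004 0.0009 0.0009] rows 0.02748095268788058
```

```bash
python3 -m creep '0 0 0 0;0 0 0 0;0 0 0 0;0 0 0 0' && python3 where.py | tee dockgrip.txt; python3 -m creep '0 0 -0.03 0;0.002 0 -0.06 0;0.004 0 -0.09 0;0.006 0 -0.13 0;0.006 0 -0.13 0' && python3 where.py
```

```text
t: 9.3
position: [0.4988, 0.1627, 0.1505]
orientation: [-0.69, 2.993, -0.017]
ft_force: [-1.9, 6.0, 0.8]
grip_width: 0.0287
finger_force: 29.6
t 9.3 P [0.4988 0.1627 0.1505] z [ 0.07   0.005 -0.998] x [-0.897 -0.438 -0.066] q [ 0.09   0.154  1.875 -0.002  1.042 -1.934] F [-1.9  6.   0.8] w 0.0287 ff 29.6
t: 9.8
position: [0.4871, 0.1587, 0.2855]
orientation: [-0.688, 2.983, -0.023]
ft_force: [0.3, 1.4, -1.5]
grip_width: 0.0287
finger_force: 29.8
t 9.8 P [0.4871 0.1587 0.2855] z [ 0.081  0.003 -0.997] x [-0.896 -0.438 -0.074] q [ 0.085 -0.038  1.785 -0.004  1.313 -1.938] F [ 0.3  1.4 -1.5] w 0.0287 ff 29.8
```

```bash
cat > bear.py <<'E'
from h import *
import sys
def norm(Q,n0,tol=.0015,it=3000):
    rng=np.random.default_rng(0);best=(0,)
    for i in range(it):
        a,b,c=Q[rng.choice(len(Q),3,replace=False)];nn=np.cross(b-a,c-a);L=np.linalg.norm(nn)
        if L<1e-5: continue
        nn/=L;nn*=np.sign(nn[2])
        if nn@n0<.93: continue
        k=(np.abs((Q-a)@nn)<tol).sum()
        if k>best[0]: best=(k,nn,a)
    k,nn,a=best;I=np.abs((Q-a)@nn)<tol;c=Q[I].mean(0);nn=np.linalg.svd(Q[I]-c)[2][2];return nn*np.sign(nn[2]),c,I
for fn in sys.argv[1:]:
    f=np.load(fn+".npz");P,u,v=pts(f["d"],f)
    m=(np.abs(P[:,0]-.487)<.07)&(np.abs(P[:,1]+.18)<.06)&(P[:,2]>.05)&(P[:,2]<.17);Q=P[m]
    n0=np.array([-.6,-.21,.77]);n0/=np.linalg.norm(n0)
    print(fn,len(Q))
    for k in range(4):
        if len(Q)<40: break
        nn,c,I=norm(Q,n0)
        y=np.cross([0,0,1],nn);y/=np.linalg.norm(y);x=np.cross(y,nn)
        A=(Q[I]-c)@np.c_[x,y]; cc,rr=cv2.minEnclosingCircle(A.astype(np.float32))
        lo,hi=np.percentile(A,3,0),np.percentile(A,97,0);mid=c+x*(lo+hi)[0]/2+y*(lo+hi)[1]/2
        print(I.sum(),"n",nn.round(3),"c",c.round(4),"circ",(c+x*cc[0]+y*cc[1]).round(4),round(rr,4),"box",(hi-lo).round(4),mid.round(4),"h",round(float(n0@c),4))
        Q=Q[~I]
E
python3 bear.py w1 scene0 side0
```

```text
w1 6265
1412 n [-0.601 -0.226  0.767] c [ 0.5053 -0.1574  0.0978] circ [ 0.4937 -0.1718  0.0844] 0.0634 box [0.0823 0.0952] [ 0.4981 -0.1684  0.0889] h -0.1952
1088 n [-0.595 -0.212  0.775] c [ 0.4819 -0.1667  0.1102] circ [ 0.4815 -0.1714  0.1087] 0.0282 box [0.0489 0.049 ] [ 0.481  -0.1703  0.1085] h -0.1695
849 n [-0.593 -0.198  0.78 ] c [ 0.4971 -0.16    0.1026] circ [ 0.4972 -0.1789  0.0979] 0.0516 box [0.0646 0.0927] [ 0.4964 -0.1767  0.0978] h -0.186
415 n [-0.534 -0.2    0.821] c [ 0.4994 -0.1748  0.1056] circ [ 0.4896 -0.1725  0.0997] 0.0596 box [0.0411 0.1119] [ 0.4974 -0.1702  0.1054] h -0.1819
scene0 2087
498 n [-0.591 -0.226  0.774] c [ 0.4959 -0.1758  0.0836] circ [ 0.4913 -0.1742  0.0805] 0.0631 box [0.0833 0.1073] [ 0.4957 -0.174   0.0839] h -0.1966
264 n [-0.607 -0.256  0.753] c [ 0.4788 -0.1751  0.1044] circ [ 0.4777 -0.1733  0.1042] 0.0272 box [0.0462 0.0485] [ 0.4777 -0.1734  0.1041] h -0.1703
257 n [-0.595 -0.199  0.779] c [ 0.4918 -0.1793  0.0915] circ [ 0.4861 -0.1719  0.0891] 0.0608 box [0.0696 0.1106] [ 0.4894 -0.1739  0.091 ] h -0.1872
187 n [-0.59  -0.219  0.777] c [ 0.4995 -0.1805  0.0882] circ [ 0.489  -0.1739  0.0821] 0.0637 box [0.081  0.1174] [ 0.4946 -0.1746  0.0862] h -0.1941
side0 1841
341 n [-0.611 -0.233  0.757] c [ 0.498  -0.1758  0.0837] circ [ 0.4903 -0.1735  0.0781] 0.064 box [0.0829 0.1108] [ 0.4969 -0.1727  0.0837] h -0.1978
203 n [-0.611 -0.23   0.758] c [ 0.4794 -0.174   0.1041] circ [ 0.4788 -0.1713  0.1044] 0.0283 box [0.0466 0.0476] [ 0.4786 -0.1723  0.1039] h -0.1713
194 n [-0.704 -0.273  0.655] c [ 0.4956 -0.1866  0.0868] circ [ 0.4856 -0.1748  0.081 ] 0.0628 box [0.0725 0.1146] [ 0.4905 -0.1746  0.0863] h -0.1916
156 n [-0.598 -0.149  0.788] c [ 0.4907 -0.1828  0.0898] circ [ 0.4867 -0.1714  0.089 ] 0.0606 box [0.0703 0.1   ] [ 0.4911 -0.178   0.091 ] h -0.1872
```

```bash
cat > plan.py <<'E'
from sim import *
def goto(q,P,w=1.2):
    T=fk(p,q)[1]
    P0=fk(p,q)[0]
    for s in np.linspace(0,1,15)[1:]: q=ik(q,P0+(P-P0)*s,T,w)
    return q
def pull(q,v,n,w=1.2):
    v=np.array(v,float);v/=np.linalg.norm(v)
    for _ in range(n):
        P,T=fk(p,q);q=ik(q,P+.05*T.apply(v),T,w)
    return q
E
python3 - <<'E'
from plan import *
q0=np.array([.085,-.038,1.785,-.004,1.313,-1.938])
u=np.array([np.cos(.354),np.sin(.354)])
def desc(q):
    P,T=fk(p,q);z=T.as_matrix()[:,2];return P.round(3),"tilt along",round(float(np.arctan2(z[:2]@u,-z[2])),3),"lat",round(float(z[1]*u[0]-z[0]*u[1]),3),q.round(2)
for r,z in((.3,.8),(.2,.84),(.38,.8)):
    P=np.r_[R.from_euler('z',.354).apply([r,.118,0])[:2],z]
    q=goto(q0,P);print("at",r,z,desc(q))
    for v in([-1,0,-1],[0,0,-1],[.4,0,-1],[1,0,-1],[1,0,-.4]):
        for n in(10,30): print(v,n,*desc(pull(q,v,n)))
E
python3 - <<'E'
from h import *
n=np.array([-.599,-.222,.767]);n/=np.linalg.norm(n)
for fn,c in(("w1",[.481,-.171,.1086]),("scene0",[.4777,-.1734,.1041]),("side0",[.4787,-.1718,.1041])):
    f=np.load(fn+".npz");P,u,v=pts(f["d"],f);d=P-np.array(c);h=d@n;rad=np.linalg.norm(d-h[:,None]*n,axis=1)
    m=(rad<.014)&(h>-.005)&(h<.04);print(fn,np.histogram(h[m],np.arange(-.005,.04,.003))[0])
    m=(rad<.016)&(h>.005)&(h<.04);print(P[m].mean(0),(P[m][h[m]>np.percentile(h[m],60)]).mean(0),np.percentile(h[m],[5,50,95]))
E
```

```text
at 0.3 0.8 (array([0.24 , 0.215, 0.8  ]), 'tilt along', 0.078, 'lat', -0.025, array([ 0.38, -0.24,  0.9 , -0.04,  2.4 , -1.67]))
[-1, 0, -1] 10 [0.395 0.266 0.853] tilt along 0.116 lat -0.017 [ 0.35  0.22  0.3  -0.03  2.5  -1.69]
[-1, 0, -1] 30 [0.486 0.272 0.835] tilt along 0.243 lat 0.003 [ 0.29  0.28  0.3   0.03  2.32 -1.72]
[0, 0, -1] 10 [0.204 0.214 0.916] tilt along 0.162 lat -0.027 [ 0.44 -0.06  0.41 -0.08  2.63 -1.66]
[0, 0, -1] 30 [0.045 0.199 0.965] tilt along 0.365 lat -0.016 [ 1.15 -0.12  0.31 -0.57  2.63 -1.43]
[0.4, 0, -1] 10 [0.08  0.19  0.897] tilt along 0.162 lat -0.029 [ 0.7  -0.28  0.64 -0.17  2.63 -1.48]
[0.4, 0, -1] 30 [-0.259  0.152  0.892] tilt along 0.281 lat 0.123 [ 2.51  0.01  0.46 -0.65  2.63 -0.12]
[1, 0, -1] 10 [-0.064  0.156  0.857] tilt along 0.144 lat -0.017 [ 1.48 -0.38  0.83 -0.28  2.63 -0.79]
[1, 0, -1] 30 [-0.52  -0.014  0.795] tilt along 0.079 lat 0.057 [ 2.99  0.34  0.3  -0.15  2.53  0.83]
[1, 0, -0.4] 10 [-0.188  0.082  0.828] tilt along 0.103 lat -0.017 [ 2.27 -0.34  0.89 -0.19  2.63  0.09]
[1, 0, -0.4] 30 [-0.675 -0.025  0.673] tilt along 0.00
[... 2127 characters left out ...]
 ]
[1, 0, -0.4] 10 [-0.1    0.113  0.825] tilt along 0.11 lat -0.025 [ 1.7  -0.47  0.97 -0.23  2.63 -0.53]
[1, 0, -0.4] 30 [-0.655 -0.025  0.687] tilt along 0.024 lat -0.035 [2.99 0.52 0.3  0.03 2.36 0.98]
w1 [ 32 141  50  64  59  57  62 171 114   0   0   0   0   0]
[ 0.47240988 -0.17163964  0.12133211] [ 0.46939901 -0.17594153  0.12306101] [0.00632555 0.01734217 0.01977378]
scene0 [18 30 11  7  4  6  3 44 31  0  0  0  0  0]
[ 0.46805679 -0.17790356  0.11755446] [ 0.46664032 -0.17824957  0.11971821] [0.00873286 0.01838734 0.02068353]
side0 [16 22 11  8  6  6 10 30 30  3  0  0  0  0]
[ 0.46938925 -0.17704898  0.11704446] [ 0.46580951 -0.17584761  0.11915127] [0.00739414 0.01802257 0.0213625 ]
```

```bash
cat > greedy.py <<'E'
from plan import *
u=np.array([np.cos(.354),np.sin(.354)])
def ang(q):
    z=fk(p,q)[1].as_matrix()[:,2];return float(np.arctan2(z[:2]@u,-z[2])),float(z[1]*u[0]-z[0]*u[1])
def ok(q):
    P=fk(p,q)[0];return P[2]>.3 and P[0]>-.1 and P[0]<.62 and abs(P[1])<.36
def greedy(q,sign,N,n=8,w=1.2):
    for k in range(N):
        c=[]
        for ps in np.arange(-np.pi,np.pi,np.pi/8):
            for l in(-.5,0,.5):
                v=np.array([np.cos(ps),l,np.sin(ps)]);q_=pull(q,v,n,w);a=ang(q_)
                if ok(q_): c.append((sign*a[0]-.7*abs(a[1]),v,q_))
        _,v,q=max(c,key=lambda t:t[0]);print((v/np.linalg.norm(v)).round(2),n,np.round(ang(q),3),fk(p,q)[0].round(3),q.round(2),flush=True)
    return q
E
timeout 500 python3 - <<'E'
from greedy import *
import fit
q0=np.array([.085,-.038,1.785,-.004,1.313,-1.938])
P=np.r_[R.from_euler('z',.354).apply([.3,.118,0])[:2],.8]
q=goto(q0,P); print("MORE"); q=greedy(q,1,7)
q=goto(q,[.33,.05,.5]);print("LESS from",q.round(2),np.round(ang(q),3)); greedy(q,-1,7)
E
```

```text
MORE
[ 0.  0. -1.] 8 [ 0.142 -0.027] [0.214 0.214 0.91 ] [ 0.43 -0.05  0.43 -0.08  2.63 -1.67]
[ 0.  0. -1.] 8 [ 0.223 -0.027] [0.169 0.212 0.933] [ 0.53 -0.09  0.38 -0.13  2.63 -1.62]
[ 0.38  0.   -0.92] 8 [ 0.301 -0.016] [0.001 0.172 0.929] [ 1.3  -0.25  0.53 -0.54  2.63 -1.22]
[ 0.   -0.45 -0.89] 8 [ 0.401 -0.011] [-0.     0.084  0.949] [ 1.24 -0.36  0.52 -0.68  2.63 -1.45]
[ 0.   -0.45 -0.89] 8 [ 0.52  -0.012] [ 0.01  -0.022  0.983] [ 1.44 -0.37  0.36 -1.14  2.63 -1.73]
[ 0.   -0.45 -0.89] 8 [ 0.616 -0.018] [-0.03  -0.112  0.982] [ 1.2  -0.49  0.3  -1.14  2.63 -2.01]
[ 0.   -0.45 -0.89] 8 [ 0.693 -0.024] [-0.077 -0.174  0.965] [ 1.09 -0.61  0.3  -1.14  2.63 -2.16]
LESS from [ 2.8  -0.89  1.8  -0.98  2.63 -0.01] [ 0.721 -0.019]
[-0.63 -0.45 -0.63] 8 [ 0.643 -0.021] [0.029 0.035 0.795] [ 2.28 -0.7   1.29 -1.14  2.48 -0.71]
[ 0.  0. -1.] 8 [0.587 0.002] [0.031 0.098 1.003] [ 1.63 -0.2   0.3  -1.14  2.52 -1.51]
[ 0.83 -0.45  0.34] 8 [ 0.557 -0.002] [ 0.017 -0.106  0.833] [ 1.5  -0.89  1.06 -0.93  2.5  -1.42]
[ 0.63 -0.45  0.63] 8 [ 0.508 -0.008] [ 0.025 -0.17   0.839] [ 1.61 -0.89  0.97 -1.14  2.6  -1.54]
[0.63 0.45 0.63] 8 [ 0.455 -0.015] [0.007 0.015 0.727] [ 1.74 -0.89  1.42 -0.7   2.4  -0.87]
[ 0.83  0.45 -0.34] 8 [0.395 0.002] [-0.096  0.039  0.81 ] [ 0.63 -0.89  1.07 -0.19  2.57 -1.59]
[0.71 0.   0.71] 8 [0.333 0.009] [-0.029 -0.002  0.738] [ 1.56 -0.89  1.34 -0.52  2.49 -0.92]
```

```bash
cat > g2.py <<'E'
from greedy import *
def turn(q,t):
    P,T=fk(p,q);return ik(q,P,T*R.from_euler('z',t),1.2)
def g2(q,sign,N,n,w,q1=.354,ls=(-.15,0,.15)):
    for k in range(N):
        c=[]
        for ps in np.arange(-np.pi,np.pi,np.pi/8):
            for l in ls:
                v=np.array([np.cos(ps),l,np.sin(ps)]);q_=pull(q,v,n,w);a=ang(q_)
                if fk(p,q_)[0][2]>.33: c.append((sign*a[0]-.5*abs(a[1])-.15*abs(q_[0]-q1)-.1*abs(q_[3]),v,q_))
        _,v,q=max(c,key=lambda t:t[0]);print(v.round(2),n,np.round(ang(q),3),fk(p,q)[0].round(3),q.round(2),flush=True)
    return q
E
cat > a.py <<'E'
from g2 import *
import sys
w=float(sys.argv[1])
q0=np.array([.085,-.038,1.785,-.004,1.313,-1.938])
P=np.r_[R.from_euler('z',.354).apply([.3,.118,0])[:2],.8]
q=turn(goto(q0,P),.107); print("MORE",w); q=g2(q,1,7,8,w)
E
cat > b.py <<'E'
from g2 import *
import sys
w=float(sys.argv[1])
q0=np.array([.085,-.038,1.785,-.004,1.313,-1.938])
P=np.r_[R.from_euler('z',.354).apply([.33,.118,0])[:2],.5]
q=turn(goto(q0,P),.107); 
P,T=fk(p,q); 
for i in range(6): q=ik(q,P,R.from_rotvec(-.1*(i+1)*np.array([-np.sin(.354),np.cos(.354),0]))*T,1.)
print("LESS",w,q.round(2),np.round(ang(q),3)); g2(q,-1,7,8,w)
E
for w in 1.2 1.8; do timeout 400 python3 a.py $w > a$w.txt & timeout 400 python3 b.py $w > b$w.txt & done; wait; cat a1.2.txt a1.8.txt b1.2.txt b1.8.txt
```

```text
this script no longer has the robot
this script no longer has the robot
this script no longer has the robot
LESS 1.8 [ 0.43 -0.89  2.02 -0.08  1.34 -1.48] [ 0.676 -0.027]
[-0.71  0.    0.71] 8 [ 0.676 -0.027] [0.648 0.36  0.458] [ 0.36  0.07  1.46 -0.04  0.94 -1.54]
[-0.71  0.   -0.71] 8 [ 0.679 -0.026] [0.667 0.368 0.826] [ 0.36  0.4   0.3  -0.03  1.76 -1.56]
[0. 0. 1.] 8 [ 0.679 -0.026] [0.907 0.445 0.515] [ 0.35  0.79  0.38 -0.02  1.29 -1.56]
[ 0.92  0.   -0.38] 8 [ 0.679 -0.026] [0.545 0.318 0.402] [ 0.35 -0.16  1.8  -0.03  0.83 -1.54]
[-0.92  0.   -0.38] 8 [ 0.679 -0.026] [0.723 0.386 0.753] [ 0.36  0.43  0.44 -0.03  1.6  -1.56]
[0.92 0.   0.38] 8 [ 0.679 -0.026] [0.545 0.318 0.402] [ 0.35 -0.16  1.8  -0.03  0.83 -1.54]
[-0.92  0.   -0.38] 8 [ 0.679 -0.026] [0.723 0.386 0.753] [ 0.36  0.43  0.44 -0.03  1.6  -1.56]Exception ignored in: <_io.TextIOWrapper mode='rw' encoding='UTF-8'>
Traceback (most recent call last):
BrokenPipeError: [Errno 32] Broken pipe
```

```bash
python3 -c "
from fit import *
np.save('p.npy',best.x)"; sed -i 's/^from fit import \*/from h0 import */; s/^p=best.x//' sim.py; sed 's/^from cell.*//' h.py > h0.py
cat >> h0.py <<'E'
from scipy.optimize import least_squares
p=np.load('p.npy')
def fk(p,q):
    x0,h,a,g,f,L,d,e,t=p
    rz=lambda t:R.from_euler('z',t);ry=lambda t:R.from_euler('y',t)
    T=rz(q[0]); P=T.apply([x0,d,h]); T=T*ry(q[1]);P=P+T.apply([0,0,a]);T=T*ry(q[2]);P=P+T.apply([g,0,f])
    T=T*rz(q[3])*ry(q[4]);P=P+T.apply([e,0,L]);T=T*rz(q[5]+t)
    return P,T
E
python3 where.py .24 .215 .8
for w in 1.2 1.8; do timeout 300 python3 a.py $w > a$w.txt & done; wait; cat a1.2.txt a1.8.txt
```

```text
t 9.8 P [0.4871 0.1587 0.2855] z [ 0.081  0.003 -0.997] x [-0.896 -0.438 -0.074] q [ 0.085 -0.038  1.785 -0.004  1.313 -1.938] F [ 0.3  1.4 -1.5] w 0.0287 ff 29.8
tool delta [ 0.1585  0.1416 -0.5327] rows 11.471094811352197
MORE 1.2
[ 0.  0. -1.] 8 [ 0.142 -0.027] [0.214 0.214 0.91 ] [ 0.42 -0.05  0.43 -0.08  2.63 -1.56]
[ 0.   -0.15 -1.  ] 8 [ 0.222 -0.037] [0.196 0.171 0.932] [ 0.27 -0.13  0.42 -0.04  2.63 -1.68]
[ 0.   -0.15 -1.  ] 8 [ 0.301 -0.059] [0.162 0.157 0.952] [ 0.27 -0.18  0.39 -0.07  2.63 -1.71]
[-0.38  0.   -0.92] 8 [ 0.349 -0.061] [0.169 0.158 0.968] [ 0.26 -0.14  0.3  -0.06  2.63 -1.71]
[-0.92  0.15 -0.38] 8 [ 0.388 -0.055] [0.354 0.255 0.922] [ 0.4   0.09  0.3  -0.1   2.36 -1.61]
[-0.92  0.   -0.38] 8 [ 0.442 -0.049] [0.488 0.27  0.883] [ 0.31  0.22  0.3  -0.04  2.18 -1.64]
[-0.92  0.15 -0.38] 8 [ 0.506 -0.042] [0.549 0.32  0.856] [ 0.36  0.29  0.3  -0.05  2.04 -1.6 ]
MORE 1.8
[-0.38  0.   -0.92] 8 [ 0.099 -0.024] [0.306 0.223 0.895] [ 0.33  0.11  0.3  -0.05  2.63 -1.63]
[ 0.  0. -1.] 8 [ 0.135 -0.026] [0.25  0.202 0.909] [ 0.33 -0.01  0.39 -0.05  2.63 -1.63]
[ 0.  0. -1.] 8 [ 0.173 -0.029] [0.208 0.2   0.919] [ 0.38 -0.08  0.42 -0.07  2.63 -1.6 ]
[-0.38  0.   -0.92] 8 [ 0.2   -0.029] [0.251 0.201 0.929] [ 0.32  0.01  0.3  -0.04  2.63 -1.64]
[ 0.  0. -1.] 8 [ 0.236 -0.032] [0.186 0.194 0.937] [ 0.41 -0.1   0.37 -0.09  2.63 -1.6 ]
[ 0.   -0.15 -1.  ] 8 [ 0.273 -0.038] [0.151 0.171 0.943] [ 0.36 -0.18  0.42 -0.08  2.63 -1.63]
[-0.38  0.   -0.92] 8 [ 0.3   -0.039] [0.185 0.184 0.956] [ 0.37 -0.09  0.3  -0.09  2.63 -1.63]
```

```bash
python3 -m creep '0.013 0.012 -0.044 0.01;0.026 0.024 -0.088 0.02;0.04 0.036 -0.132 0.03;0.053 0.048 -0.176 0.04;0.066 0.06 -0.22 0.05;0.08 0.072 -0.264 0.06;0.093 0.084 -0.308 0.07;0.106 0.096 -0.352 0.08;0.12 0.108 -0.396 0.09;0.133 0.12 -0.44 0.1;0.146 0.132 -0.486 0.107;0.158 0.142 -0.53 0.107' | head -1; python3 where.py
c='python3 -m creep'
python3 -m creep '0 0 -0.5 0' >/dev/null;python3 -m creep '0 0 -0.5 0' >/dev/null;python3 -m creep '0 0 -0.5 0' >/dev/null;python3 -m creep '0 0 -0.5 0' >/dev/null; python3 where.py
python3 -m creep '0 0 -0.5 0' >/dev/null;python3 -m creep '0 0 -0.5 0' >/dev/null;python3 -m creep '0 0 -0.5 0' >/dev/null;python3 -m creep '0 0 -0.5 0' >/dev/null; python3 where.py
```

```text
t: 11.0
t 11.0 P [0.2423 0.2159 0.7949] z [ 0.071  0.002 -0.997] x [-0.938 -0.339 -0.068] q [ 0.38  -0.238  0.915 -0.036  2.397 -1.564] F [ 0.   0.6 -1.8] w 0.0288 ff 29.9
t 11.4 P [0.2582 0.2365 0.9104] z [ 0.152  0.021 -0.988] x [-0.928 -0.34  -0.15 ] q [ 0.439  0.058  0.313 -0.093  2.622 -1.564] F [ 4.   2.2 -4. ] w 0.028 ff 30.0
t 11.8 P [0.1899 0.2012 0.9504] z [ 0.268  0.075 -0.96 ] x [-0.902 -0.332 -0.278] q [ 0.423 -0.063  0.298 -0.086  2.626 -1.578] F [-0.2 -0.7 -2.8] w 0.0279 ff 30.0
```

```bash
cat >> where.py <<'E'
Md=R.from_rotvec([-.69,2.993,-.017]).as_matrix(); tz=M@(Md.T@[0,0,1]); n=np.array([-.599,-.222,.767]); n/=np.linalg.norm(n)
print("therm z",tz.round(3),"tilt",round(float(np.arccos(tz[2])),3),"to bearing",round(float(np.arccos(min(1,tz@n))),3),"cross",np.cross(tz,n).round(3))
E
python3 where.py | tail -1
python3 -m creep '0 0 -0.5 0' >/dev/null;python3 -m creep '0 0 -0.5 0' >/dev/null;python3 -m creep '0 0 -0.5 0' >/dev/null;python3 -m creep '0 0 -0.5 0' >/dev/null;python3 -m creep '0 0 -0.5 0' >/dev/null; python3 where.py
```

```text
therm z [-0.2   -0.078  0.977] tilt 0.216 to bearing 0.479 cross [ 0.158 -0.433 -0.002]
t 12.3 P [0.1139 0.1707 0.975 ] z [ 0.367  0.113 -0.923] x [-0.866 -0.321 -0.384] q [ 0.496 -0.176  0.298 -0.153  2.626 -1.573] F [ 1.5  1.  -2.1] w 0.0275 ff 30.0
therm z [-0.301 -0.117  0.947] tilt 0.328 to bearing 0.366 cross [ 0.121 -0.337 -0.003]
```

```bash
python3 -m creep '0 -0.06 -0.5 0' >/dev/null;python3 -m creep '0 -0.06 -0.5 0' >/dev/null;python3 -m creep '0 -0.06 -0.5 0' >/dev/null;python3 -m creep '0 -0.06 -0.5 0' >/dev/null;python3 -m creep '0 -0.06 -0.5 0' >/dev/null; python3 where.py
```

```text
t 12.8 P [0.0324 0.1089 0.9888] z [ 0.443  0.143 -0.885] x [-0.83  -0.309 -0.465] q [ 0.892 -0.261  0.298 -0.545  2.626 -1.57 ] F [-0.2  0.9 -2.1] w 0.0278 ff 30.0
therm z [-0.378 -0.147  0.914] tilt 0.418 to bearing 0.277 cross [ 0.091 -0.258 -0.004]
```

```bash
python3 -m creep '-0.5 0 -0.2 0' >/dev/null;python3 -m creep '-0.5 0 -0.2 0' >/dev/null;python3 -m creep '-0.5 0 -0.3 0' >/dev/null;python3 -m creep '-0.5 0 -0.3 0' >/dev/null;python3 -m creep '-0.5 0 -0.3 0' >/dev/null;python3 -m creep '-0.5 0 -0.3 0' >/dev/null; python3 where.py
```

```text
t 13.4 P [0.115  0.1663 0.9927] z [ 0.476  0.141 -0.868] x [-0.813 -0.305 -0.496] q [-0.197 -0.304  0.298  0.49   2.626 -1.627] F [-1.1  1.4 -1.7] w 0.0279 ff 30.0
therm z [-0.413 -0.146  0.899] tilt 0.453 to bearing 0.241 cross [ 0.088 -0.222  0.004]
```

```bash
python3 -m creep '-0.5 0 -0.25 0' >/dev/null;python3 -m creep '-0.5 0 -0.25 0' >/dev/null;python3 -m creep '-0.5 0 -0.25 0' >/dev/null;python3 -m creep '-0.5 0 -0.25 0' >/dev/null;python3 -m creep '-0.5 0 -0.25 0' >/dev/null;python3 -m creep '-0.5 0 -0.25 0' >/dev/null; python3 where.py
```

```text
t 14.0 P [0.2247 0.1949 0.995 ] z [ 0.516  0.165 -0.841] x [-0.787 -0.296 -0.541] q [-1.236 -0.374  0.298  1.665  2.566 -1.471] F [ 0.1  0.5 -2.5] w 0.0279 ff 30.0
therm z [-0.454 -0.17   0.875] tilt 0.506 to bearing 0.188 cross [ 0.064 -0.176 -0.001]
```

```bash
cat > path.py <<'E'
from plan import *
q0=np.array([-1.236,-.374,.298+.003,1.665,2.566,-1.471])
for tgt in([.40,.15,.7],[.45,.0,.6],[.4,-.2,.6],[.3,.3,.7],[.2,-.2,.8]):
    for w in(.7,):
        q=q0.copy();P0,T0=fk(p,q)
        for s in np.linspace(0,1,int(np.linalg.norm(np.array(tgt)-P0)/.02)+1)[1:]: q=ik(q,P0+(np.array(tgt)-P0)*s,T0,w)
        P,T=fk(p,q);print(tgt,P.round(3),"rot err",round((T0.inv()*T).magnitude(),3),q.round(2))
E
python3 path.py
python3 - <<'E'
import sys; sys.path.insert(0,'.')
from plan import *
# all IK branches at (.40,.15,.7) with same orientation
T0=fk(p,np.array([-1.236,-.374,.301,1.665,2.566,-1.471]))[1]
rng=np.random.default_rng(1);S=[]
for tgt in([.40,.15,.7],[.43,-.19,.3]):
  S=[]
  for i in range(40):
    q=ik(rng.uniform(lo,hi),np.array(tgt),T0,.7);P,T=fk(p,q)
    if np.linalg.norm(P-tgt)<1e-3 and (T0.inv()*T).magnitude()<1e-2 and not any(np.abs(q-s).max()<.05 for s in S): S.append(q);print(tgt,q.round(2))
E
```

```text
[0.4, 0.15, 0.7] [0.384 0.145 0.85 ] rot err 0.015 [-2.27 -0.89  0.95  2.53  2.63 -1.67]
[0.45, 0.0, 0.6] [0.45 0.   0.6 ] rot err 0.0 [-0.56 -0.52  1.63  0.43  1.64 -2.37]
[0.4, -0.2, 0.6] [ 0.4 -0.2  0.6] rot err 0.0 [-1.13 -0.41  1.56  0.59  1.85 -2.84]
[0.3, 0.3, 0.7] [0.281 0.27  0.849] rot err 0.034 [-1.66 -0.89  0.94  1.93  2.62 -1.67]
[0.2, -0.2, 0.8] [ 0.2 -0.2  0.8] rot err 0.0 [-1.86 -0.42  1.13  0.95  2.56 -3.  ]
[0.4, 0.15, 0.7] [-0.07 -0.51  1.42  0.21  1.7  -1.91]
[0.43, -0.19, 0.3] [-1.03 -0.33  2.09  0.58  1.29 -3.1 ]
```

```bash
cat > best.py <<'E'
from plan import *
Md=R.from_rotvec([-.69,2.993,-.017]);n=np.array([-.599,-.222,.767]);n/=np.linalg.norm(n)
def tz(q): return (fk(p,q)[1]*Md.inv()).apply([0,0,1])
def best(q,goal,k,w=.7,top=4):
    c=[]
    for i in range(60): # fibonacci sphere
        zz=1-2*(i+.5)/60;ph=i*2.39996;v=np.array([np.sqrt(1-zz*zz)*np.cos(ph),np.sqrt(1-zz*zz)*np.sin(ph),zz])
        q_=pull(q,v,k,w);c.append((np.arccos(min(1,tz(q_)@goal)),v.round(2).tolist(),fk(p,q_)[0].round(3).tolist(),q_.round(2).tolist()))
    c.sort(key=lambda t:t[0]);[print(round(t[0],3),*t[1:]) for t in c[:top]]
E
timeout 200 python3 - <<'E'
from best import *
q=np.array([-1.236,-.374,.301,1.665,2.566,-1.471]);print(np.arccos(tz(q)@n));best(q,n,4)
E
```

```text
0.1878660661227596
0.115 [-0.69, 0.09, -0.72] [0.235, 0.197, 1.009] [-1.17, -0.36, 0.3, 1.59, 2.5, -1.49]
0.12 [-0.79, 0.41, -0.45] [0.257, 0.267, 0.993] [-1.44, -0.46, 0.3, 1.98, 2.45, -1.33]
0.121 [-0.75, -0.36, -0.55] [0.289, 0.133, 1.009] [-1.64, -0.34, 0.3, 2.02, 2.48, -1.53]
0.121 [-0.95, -0.09, -0.28] [0.327, 0.199, 0.995] [-1.84, -0.45, 0.3, 2.32, 2.41, -1.41]
```

```bash
python3 -m creep '-0.35 0.03 -0.36 0' >/dev/null;python3 -m creep '-0.35 0.03 -0.36 0' >/dev/null;python3 -m creep '-0.35 0.03 -0.36 0' >/dev/null;python3 -m creep '-0.35 0.03 -0.36 0' >/dev/null;python3 -m creep '-0.35 0.03 -0.36 0' >/dev/null;python3 -m creep '-0.35 0.03 -0.36 0' >/dev/null;python3 -m creep '-0.35 0.03 -0.36 0' >/dev/null; python3 where.py .45 0 .6 > o; cat o
python3 - <<'E'
import re
from plan import *
s=open('o').read();q0=np.clip(np.array(re.search(r'q \[([^\]]*)\]',s)[1].split(),float),lo+1e-3,hi-1e-3)
for tgt in([.45,.0,.6],[.4,-.1,.6],[.5,.05,.65],[.35,-.1,.8]):
    q=q0.copy();P0,T0=fk(p,q)
    for k in np.linspace(0,1,12)[1:]: q=ik(q,P0+(np.array(tgt)-P0)*k,T0,.7)
    P,T=fk(p,q);print(tgt,P.round(3),"rot err",round((T0.inv()*T).magnitude(),3),q.round(2))
E
```

```text
t 14.7 P [0.2344 0.1888 1.0326] z [ 0.639  0.239 -0.731] x [-0.684 -0.259 -0.682] q [-0.782 -0.305  0.298  1.147  2.394 -1.564] F [-0.5  0.5 -2. ] w 0.028 ff 30.0
tool delta [ 0.1967 -0.2519  0.4088] rows 10.378025759299593
therm z [-0.583 -0.247  0.774] tilt 0.685 to bearing 0.03 cross [-0.017 -0.017 -0.018]
[0.45, 0.0, 0.6] [0.45 0.   0.6 ] rot err 0.0 [-0.71 -0.62  1.75  0.64  1.59 -2.48]
[0.4, -0.1, 0.6] [ 0.4 -0.1  0.6] rot err 0.0 [-1.12 -0.62  1.75  0.78  1.83 -2.77]
[0.5, 0.05, 0.65] [0.465 0.051 0.878] rot err 0.071 [-2.77 -0.89  0.87  3.12  2.44 -1.58]
[0.35, -0.1, 0.8] [ 0.35 -0.1   0.8 ] rot err 0.0 [-1.33 -0.5   1.25  0.99  2.2  -2.57]
```

Run:
```python
import re
from plan import *
s=open('o').read();q0=np.clip(np.array(re.search(r'q \[([^\]]*)\]',s)[1].split(),float),lo+1e-3,hi-1e-3)
for turn in(0,.6,1.2,-.6):
    q=q0.copy();P0,T0=fk(p,q);T=T0
    pts=[(.4,-.1,.6,0),(.36,-.217,.262,turn),(.393,-.204,.215,turn)]
    t0=0
    for x,y,z,t in pts:
        P0=fk(p,q)[0];tg=np.array([x,y,z]);m=0;qq=[q]
        for k in np.linspace(0,1,12)[1:]:
            q=ik(q,P0+(tg-P0)*k,T0*R.from_euler('z',t0+(t-t0)*k),.7);m=max(m,np.abs(q-qq[-1]).max());qq.append(q)
        t0=t;P,T=fk(p,q);print(turn,P.round(3),round((R.from_euler('z',-t)*T0.inv()*T).magnitude(),3),"maxstep",round(m,2),q.round(2),"y",T.as_matrix()[:,1].round(2))
```

```text
0 [ 0.4 -0.1  0.6] 0.0 maxstep 0.31 [-1.12 -0.62  1.75  0.78  1.83 -2.77] y [-0.35  0.94  0.  ]
0 [ 0.413 -0.165  0.312] 0.092 maxstep 0.06 [-1.13 -0.44  2.18  0.7   1.37 -3.12] y [-0.29  0.96  0.03]
0 [ 0.44  -0.152  0.27 ] 0.097 maxstep 0.05 [-1.03 -0.35  2.21  0.71  1.21 -3.12] y [-0.29  0.96  0.02]
0.6 [ 0.4 -0.1  0.6] 0.0 maxstep 0.31 [-1.12 -0.62  1.75  0.78  1.83 -2.77] y [-0.35  0.94  0.  ]
0.6 [ 0.36  -0.217  0.262] 0.0 maxstep 0.07 [-1.39 -0.33  2.24  0.74  1.44 -2.9 ] y [0.1  0.92 0.39]
0.6 [ 0.393 -0.204  0.215] 0.0 maxstep 0.02 [-1.28 -0.22  2.27  0.79  1.27 -2.92] y [0.1  0.92 0.39]
1.2 [ 0.4 -0.1  0.6] 0.0 maxstep 0.31 [-1.12 -0.62  1.75  0.78  1.83 -2.77] y [-0.35  0.94  0.  ]
1.2 [ 0.36  -0.217  0.262] 0.0 maxstep 0.07 [-1.39 -0.33  2.24  0.74  1.44 -2.3 ] y [0.51 0.58 0.64]
1.2 [ 0.393 -0.204  0.215] 0.0 maxstep 0.02 [-1.28 -0.22  2.27  0.79  1.27 -2.32] y [0.51 0.58 0.64]
-0.6 [ 0.4 -0.1  0.6] 0.0 maxstep 0.31 [-1.12 -0.62  1.75  0.78  1.83 -2.77] y [-0.35  0.94  0.  ]
-0.6 [ 0.439 -0.027  0.327] 0.215 maxstep 0.12 [-0.63 -0.65  2.25  0.48  1.12 -3.12] y [-0.6   0.72 -0.36]
-0.6 [ 0.457 -0.022  0.287] 0.22 maxstep 0.12 [-0.57 -0.55  2.27  0.47  0.97 -3.12] y [-0.6   0.71 -0.36]
```

```bash
python3 -m creep '0.02 -0.026 0.028 0;0.04 -0.052 0.056 0;0.06 -0.078 0.084 0;0.084 -0.107 0.115 0;0.107 -0.137 0.147 0;0.13 -0.166 0.179 0;0.153 -0.196 0.211 0;0.176 -0.225 0.242 0;0.2 -0.256 0.275 0;0.223 -0.285 0.307 0;0.246 -0.315 0.339 0;0.257 -0.328 0.353 0' >/dev/null; python3 where.py .36 -.217 .262
```

```text
t 15.9 P [ 0.3926 -0.0845  0.6177] z [ 0.633  0.241 -0.736] x [-0.687 -0.263 -0.677] q [-1.114 -0.643  1.72   0.783  1.869 -2.733] F [ 0.  -1.2 -2.4] w 0.0275 ff 30.0
tool delta [ 0.2983 -0.1116  0.2091] rows 7.61951482370468
therm z [-0.577 -0.248  0.778] tilt 0.679 to bearing 0.036 cross [-0.017 -0.024 -0.02 ]
```

```bash
python3 -m creep '0.036 -0.012 0.024 0.075;0.072 -0.024 0.049 0.15;0.108 -0.036 0.073 0.225;0.144 -0.048 0.098 0.3;0.18 -0.06 0.122 0.375;0.216 -0.072 0.147 0.45;0.252 -0.084 0.171 0.525;0.287 -0.096 0.195 0.6;0.287 -0.096 0.195 0.6;0.287 -0.096 0.195 0.6' >/dev/null; python3 where.py .36 -.217 .262
python3 - <<'E'
from h import *
im,d,c=shot("wrist"); cv2.imwrite("pics/w2.png",im[...,::-1]); np.savez("w2.npz",im=im,d=d,**{k:c[k] for k in("camera_matrix","k1","T")})
im,d,c=shot("side"); cv2.imwrite("pics/s2.png",cv2.resize(im[150:330,230:430,::-1],None,fx=3,fy=3)); np.savez("s2.npz",im=im,d=d,**{k:c[k] for k in("camera_matrix","k1","T")})
E
python3 bear.py w2; python3 where.py
```

```text
t 16.9 P [ 0.3546 -0.2009  0.2825] z [ 0.635  0.245 -0.733] x [-0.767  0.311 -0.561] q [-1.392 -0.412  2.25   0.734  1.501 -2.858] F [-1.   0.6 -1.5] w 0.0278 ff 30.0
tool delta [ 0.0023 -0.0222  0.0145] rows 0.5317539380569868
therm z [-0.585 -0.289  0.758] tilt 0.711 to bearing 0.069 cross [-0.053 -0.005 -0.043]
w2 5732
1970 n [-0.6   -0.222  0.769] c [ 0.4849 -0.1686  0.0784] circ [ 0.4917 -0.1736  0.0823] 0.0649 box [0.0781 0.0945] [ 0.4932 -0.1689  0.0848] h -0.1954
1040 n [-0.601 -0.218  0.769] c [ 0.474  -0.1724  0.1024] circ [ 0.4797 -0.1734  0.1066] 0.0274 box [0.0401 0.0489] [ 0.4764 -0.1743  0.1037] h -0.1696
870 n [-0.608 -0.216  0.764] c [ 0.4813 -0.1711  0.0866] circ [ 0.4891 -0.1724  0.0925] 0.0618 box [0.0603 0.0928] [ 0.4889 -0.1802  0.0901] h -0.1864
355 n [-0.647 -0.217  0.731] c [ 0.4834 -0.1837  0.0891] circ [ 0.4857 -0.1733  0.0942] 0.0604 box [0.0424 0.1145] [ 0.4816 -0.1761  0.0898] h -0.1831
t 17.0 P [ 0.3549 -0.2023  0.2844] z [ 0.637  0.24  -0.733] x [-0.766  0.309 -0.564] q [-1.393 -0.415  2.248  0.735  1.501 -2.858] F [-0.1  0.4 -2.3] w 0.0279 ff 30.0
therm z [-0.587 -0.284  0.758] tilt 0.711 to bearing 0.064 cross [-0.05  -0.003 -0.04 ]
```

View pics/w2.png

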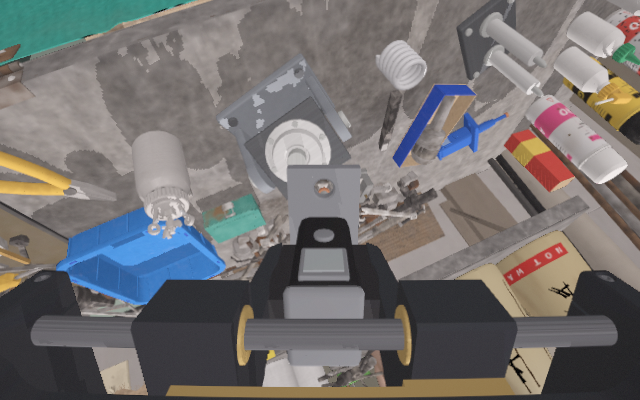

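```bash
cat > hand.py <<'E'
from h import *
import sys
P0=np.array([.4988,.1627,.1505]);Md=R.from_rotvec([-.69,2.993,-.017]).as_matrix()
O=Md.T@(np.array([.4985,.1635,.100])-P0)   # therm origin in tool
yaw=.461; Rt=np.c_[[np.cos(yaw),np.sin(yaw),0],[-np.sin(yaw),np.cos(yaw),0],[0,0,1]]; RT=Md.T@Rt
def therm():
    s=robot.state();M=R.from_rotvec(s['orientation']).as_matrix();o=s['position']+M@O;Rw=M@RT
    return o,Rw,o-.075*Rw[:,2]
c=np.array([.479,-.1725,.1045]);n=np.array([-.600,-.221,.769]);n/=np.linalg.norm(n)
y=np.cross([0,0,1],n);y/=np.linalg.norm(y);x=np.cross(y,n)
if __name__=="__main__":
    o,Rw,tip=therm();d=tip-c
    print("tip",tip.round(4),"in bearing xyz",(d@x).round(4),(d@y).round(4),(d@n).round(4),"ang",np.arccos(Rw[:,2]@n).round(3))
    if len(sys.argv)>1:
        f=np.load(sys.argv[1]+".npz");P,u,v=pts(f["d"],f);L=(P-o)@Rw
        m=(np.abs(L[:,0])<.055)&(np.abs(L[:,1])<.03)&(np.abs(L[:,2]-.008)<.012)&(np.abs(L[:,0])>.022)
        Q=L[m];A=np.c_[Q[:,:2],np.ones(len(Q))]
        for k in range(4):
            co=np.linalg.lstsq(A,Q[:,2],rcond=None)[0];r=Q[:,2]-A@co;g=np.abs(r)<.002;Q,A=Q[g],A[g]
        print("flange",len(Q),"slopes x,y",co.round(3),"range",Q.min(0).round(4),Q.max(0).round(4))
        m=(np.abs(L[:,0])<.025)&(np.abs(L[:,1])<.02)&(L[:,2]>.07)&(L[:,2]<.09)
        if m.sum()>5: print("cap",m.sum(),np.percentile(L[m],[2,98],axis=0).round(4).tolist())
        m=(np.abs(L[:,0])<.012)&(np.abs(L[:,1])<.012)&(L[:,2]>-.085)&(L[:,2]<-.01)
        if m.sum()>5: print("probe",m.sum(),np.percentile(L[m],[2,50,98],axis=0).round(4).tolist())
        h=(P-c)@n;Lx=(P-c)@x;Ly=(P-c)@y;m=(np.hypot(Lx,Ly)<.014)&(h>.012)&(h<.03)
        if m.sum(): print("shaft",m.sum(),np.percentile(Lx[m],[3,97]).round(4),np.percentile(Ly[m],[3,97]).round(4),np.percentile(h[m],[5,50,95]).round(4))
E
python3 hand.py w2; python3 hand.py s2; python3 hand.py scene0 |tail -1
```

```text
tip [ 0.4287 -0.1659  0.1896] in bearing xyz -0.0199 -0.0236 0.0942 ang 0.066
flange 2212 slopes x,y [ 0.036 -0.026  0.01 ] range [-0.0418 -0.0224  0.006 ] [-0.022   0.0179  0.0113]
cap 5256 [[-0.0189, -0.0186, 0.0707], [0.017, 0.0185, 0.0826]]
probe 59 [[-0.0002, -0.0086, -0.0724], [0.0013, -0.0045, -0.0674], [0.0029, -0.0006, -0.0617]]
shaft 226 [-0.0074  0.0074] [-0.0083  0.0078] [0.0145 0.0205 0.0217]
tip [ 0.4287 -0.1659  0.1896] in bearing xyz -0.0199 -0.0236 0.0942 ang 0.066
flange 166 slopes x,y [ 0.035 -0.005  0.008] range [-0.0239 -0.0229  0.0071] [0.046  0.0175 0.0109]
cap 84 [[-0.0056, -0.0084, 0.0704], [0.02, 0.0194, 0.0826]]
probe 61 [[-0.0014, -0.0104, -0.0732], [0.0046, -0.0068, -0.0517], [0.0084, -0.0016, -0.0258]]
shaft 74 [-0.0085  0.009 ] [-0.0108  0.0082] [0.0147 0.019  0.0223]
tip [ 0.4287 -0.1659  0.1896] in bearing xyz -0.0199 -0.0236 0.0942 ang 0.066Traceback (most recent call last):
  File "hand.py", line 20, in <module>
    print("flange",len(Q),"slopes x,y",co.round(3),"range",Q.min(0).round(4),Q.max(0).round(4))
                                                           ~~~~~^^^
    return umr_minimum(a, axis, None, out, keepdims, initial, where)
ValueError: zero-size array to reduction operation minimum which has no identity
```

View pics/s2.png

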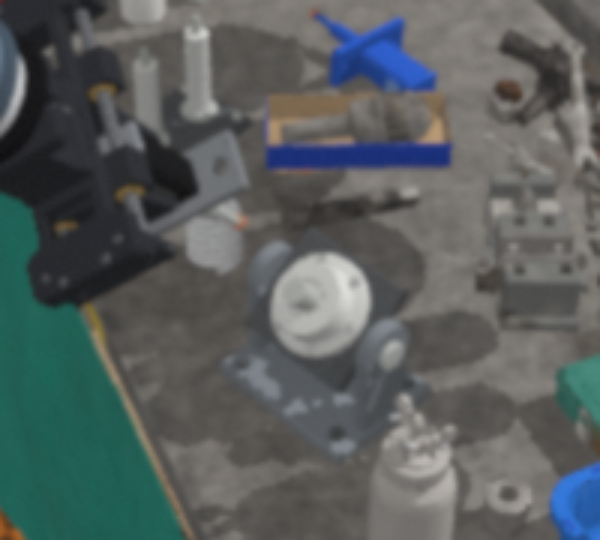

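```bash
python3 - <<'E'
s=open('hand.py').read()
s=s.replace("def therm():","C=R.from_rotvec(np.cross([0,0,1],[-.036,.015,1])).as_matrix()\nG=np.array([0,0,.05])\ndef therm():")
s=s.replace("o=s['position']+M@O;Rw=M@RT","R0=M@RT;Rw=R0@C;o=s['position']+M@O+R0@(G-C@G)")
s=s.replace("    if len(sys.argv)>1:","""    M=R.from_rotvec(robot.state()['orientation']).as_matrix()
    for h in(.05,.035,.0195,.013): print(h,"tool delta",(M.T@(c+h*n-tip)).round(4))
    if len(sys.argv)>1:""",1)
open('hand.py','w').write(s)
E
python3 hand.py w2
```

```text
tip [ 0.4321 -0.1689  0.1913] in bearing xyz -0.0227 -0.0196 0.0941 ang 0.048
0.05 tool delta [ 0.0098 -0.0304  0.0426]
0.035 tool delta [ 0.0105 -0.0309  0.0576]
0.0195 tool delta [ 0.0111 -0.0314  0.0731]
0.013 tool delta [ 0.0114 -0.0317  0.0796]
flange 2389 slopes x,y [ 0.    -0.011  0.01 ] range [-0.0433 -0.0218  0.0078] [-0.022   0.0185  0.0118]
cap 5338 [[-0.0182, -0.0186, 0.0708], [0.0181, 0.0186, 0.0825]]
probe 59 [[-0.0044, -0.0068, -0.0724], [-0.0029, -0.0028, -0.0674], [-0.0014, 0.0012, -0.0617]]
shaft 226 [-0.0074  0.0074] [-0.0083  0.0078] [0.0145 0.0205 0.0217]
```

```bash
python3 -m creep '0.005 -0.015 0.02 0;0.01 -0.031 0.04 0;0.0105 -0.031 0.0576 0;0.0105 -0.031 0.0576 0;0.0105 -0.031 0.0576 0' | head -4
python3 - <<'E'
from h import *
for k in("wrist","side","scene"):
    im,d,c=shot(k); np.savez(k+"3.npz",im=im,d=d,**{q:c[q] for q in("camera_matrix","k1","T")})
    if k=="scene": cv2.imwrite("pics/sc3.png",cv2.resize(im[190:300,280:400,::-1],None,fx=5,fy=5,interpolation=cv2.INTER_CUBIC))
E
for k in wrist3 side3 scene3; do python3 hand.py $k; done
```

```text
t: 17.5
position: [0.3804, -0.2142, 0.2243]
orientation: [0.287, 2.423, 0.441]
ft_force: [-0.3, 0.0, -2.1]
tip [ 0.4576 -0.1817  0.1312] in bearing xyz 0.0008 0.0012 0.0354 ang 0.048
0.05 tool delta [-0.0007  0.002  -0.0145]
0.035 tool delta [0.     0.0015 0.0004]
0.0195 tool delta [0.0007 0.001  0.0159]
0.013 tool delta [0.001  0.0008 0.0224]
flange 2264 slopes x,y [-0.002 -0.011  0.01 ] range [-0.0425 -0.0216  0.0085] [-0.022   0.0186  0.0124]
cap 5421 [[-0.0176, -0.0186, 0.0706], [0.0187, 0.0185, 0.0831]]
probe 59 [[-0.0038, -0.0068, -0.071], [-0.0021, -0.0028, -0.0664], [-0.0009, 0.0012, -0.0615]]
shaft 118 [-0.0058  0.0059] [-0.0019  0.0083] [0.0186 0.0197 0.0207]
tip [ 0.4576 -0.1817  0.1312] in bearing xyz 0.0008 0.0012 0.0354 ang 0.048
0.05 tool delta [-0.0007  0.002  -0.0145]
0.035 tool delta [0.     0.0015 0.0004]
0.0195 tool delta [0.0007 0.001  0.0159]
0.013 tool delta [0.001  0.0008 0.0224]
flange 147 slopes x,y [0.005 0.001 0.008] range [-0.0233 -0.0225  0.0067] [0.0454 0.0197 0.0104]
cap 91 [[-0.0028, -0.0075, 0.071], [0.0211, 0.0196, 0.0858]]
probe 41 [[-0.0035, -0.0091, -0.0704], [0.0018, -0.0054, -0.0546], [0.005, 0.0023, -0.029]]
shaft 63 [-0.0086  0.0094] [-0.0073  0.0087] [0.0136 0.0188 0.0219]
tip [ 0.4576 -0.1817  0.1312] in bearing xyz 0.0008 0.0012 0.0354 ang 0.048
0.05 tool delta [-0.0007  0.002  -0.0145]
0.035 tool delta [0.     0.0015 0.0004]
0.0195 tool delta [0.0007 0.001  0.0159]
0.013 tool delta [0.001  0.0008 0.0224]
flange 200 slopes x,y [-0.041 -0.001  0.011] range [ 0.022  -0.0237  0.0079] [0.0443 0.0163 0.0123]
cap 130 [[-0.001, -0.0134, 0.0714], [0.0195, 0.0191, 0.0845]]
shaft 23 [-0.0019  0.0107] [0.0011 0.0101] [0.014  0.0182 0.0215]
```

View pics/sc3.png

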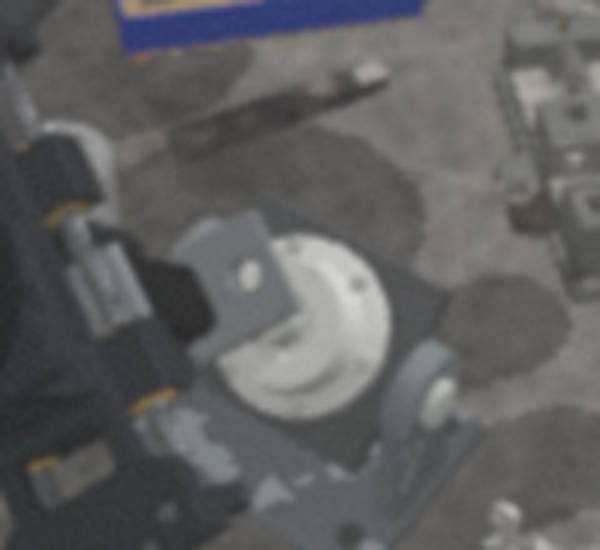

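Scene crop: the thermometer's flange at (240,280) sits over the white housing ring at (310,320), with the tip above the shaft. All three cameras put the tip within about 2 mm of the axis. Pressing in small steps.

```bash
cat > f.py <<'E'
from hand import *
s=robot.state();o,Rw,tip=therm();d=tip-c;print("t",round(s['t'],2),"F.n",round(float(s['ft_force']@n),2),"F",s['ft_force'].round(1),"xyz",(d@x).round(4),(d@y).round(4),(d@n).round(4))
E
python3 f.py; python3 -m creep '0 0.002 0.006 0;0 0.003 0.011 0;0 0.003 0.011 0'>/dev/null; python3 f.py;python3 -m creep '0 0 0.003 0;0 0 0.003 0'>/dev/null; python3 f.py;python3 -m creep '0 0 0.003 0;0 0 0.003 0'>/dev/null; python3 f.py
```

```text
t 17.65 F.n -2.24 F [ 0.3  0.3 -2.6] xyz 0.0008 0.0012 0.0354
t 17.95 F.n -2.89 F [ 0.7  1.  -3. ] xyz -0.0007 -0.003 0.0228
t 18.15 F.n -2.32 F [-0.1  0.6 -2.9] xyz -0.0008 -0.0026 0.02
t 18.35 F.n 1.81 F [-3.1 -0.5 -0.2] xyz -0.0011 -0.002 0.0173
```

```bash
python3 -m creep '0 0 0.002 0;0 0 0.0042 0;0 0 0.0042 0'>/dev/null; python3 f.py; python3 -m creep '0 0 0 0;0 0 0 0;0 0 0 0;0 0 0 0'>/dev/null; python3 f.py
```

```text
t 18.65 F.n 3.48 F [-3.5 -1.6  1.3] xyz -0.0012 -0.0021 0.0131
t 19.05 F.n 2.39 F [-3.7 -0.9 -0.1] xyz -0.0013 -0.0021 0.0132
```

```bash
python3 -m creep '0 0 0 0;0 0 0 0;0 0 0 0;0 0 0 0;0 0 0 0;0 0 0 0;0 0 0 0;0 0 0 0;0 0 0 0;0 0 0 0;0 0 0 0;0 0 0 0'>/dev/null; python3 f.py
python3 - <<'E'
from h import *
for k in("wrist","side"):
    im,d,c=shot(k); np.savez(k+"4.npz",im=im,d=d,**{q:c[q] for q in("camera_matrix","k1","T")})
    if k=="side": cv2.imwrite("pics/s4.png",cv2.resize(im[190:280,270:400,::-1],None,fx=6,fy=6,interpolation=cv2.INTER_CUBIC))
E
python3 hand.py wrist4; python3 hand.py side4
```

```text
t 20.25 F.n 3.71 F [-4.4 -3.2  0.5] xyz -0.0013 -0.0022 0.0131
tip [ 0.4713 -0.173   0.1154] in bearing xyz -0.0013 -0.0022 0.0131 ang 0.049
0.05 tool delta [-0.0018 -0.0013 -0.0369]
0.035 tool delta [-0.0012 -0.0018 -0.0219]
0.0195 tool delta [-0.0005 -0.0023 -0.0064]
0.013 tool delta [-0.0002 -0.0026  0.0001]
flange 2322 slopes x,y [-0.001 -0.012  0.01 ] range [-0.0427 -0.022   0.0084] [-0.022   0.0182  0.0121]
cap 5427 [[-0.0178, -0.0186, 0.0706], [0.0185, 0.0186, 0.0831]]
probe 200 [[-0.0091, -0.0101, -0.0777], [-0.005, -0.0033, -0.0684], [-0.0014, 0.0032, -0.0617]]
shaft 190 [0.0004 0.0088] [-0.0082  0.0037] [0.0139 0.0196 0.0256]
tip [ 0.4713 -0.173   0.1154] in bearing xyz -0.0013 -0.0022 0.0131 ang 0.049
0.05 tool delta [-0.0018 -0.0013 -0.0369]
0.035 tool delta [-0.0012 -0.0018 -0.0219]
0.0195 tool delta [-0.0005 -0.0023 -0.0064]
0.013 tool delta [-0.0002 -0.0026  0.0001]
flange 137 slopes x,y [-0.018 -0.022  0.009] range [ 0.0223 -0.0233  0.0066] [0.0447 0.0183 0.0107]
cap 79 [[-0.0026, -0.0078, 0.0707], [0.0193, 0.0198, 0.086]]
probe 103 [[-0.0081, -0.0113, -0.0825], [0.0017, -0.0055, -0.0695], [0.0083, 0.0067, -0.0304]]
shaft 65 [-0.0086  0.0093] [-0.008   0.0087] [0.0131 0.0184 0.0261]
```

View pics/s4.png

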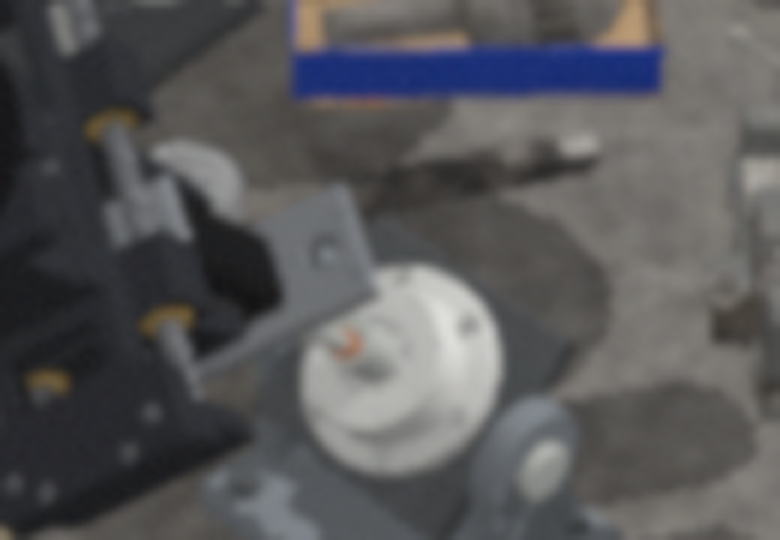

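Run:
```python
from hand import *
f=np.load("side4.npz");im=f["im"].astype(int)
s=im[190:280,270:400];m=(s[...,0]>s[...,2]+35)&(s[...,0]>120);vv,uu=np.nonzero(m)
k=(vv>40)&(uu<80)&(uu>45)&(vv<70);print("copper px",(uu[k]+270).mean().round(1),(vv[k]+190).mean().round(1),k.sum(),uu[k].min()+270,uu[k].max()+270,vv[k].min()+190,vv[k].max()+190)
cc=f; print("end centre px",proj(c+.0195*n,f).round(1),"bearing x,y +5mm",proj(np.array([c+.0195*n+.005*x,c+.0195*n+.005*y,c+.0245*n]),f).round(1).tolist())
print("tip model px",proj(therm()[2]+.0065*n,f).round(1))
# shaft end from unobstructed first side image
g=np.load("side0.npz");P,u,v=pts(g["d"],g);h=(P-c)@n;L=np.c_[(P-c)@x,(P-c)@y]
q=(np.hypot(*L.T)<.016)&(h>.0155)&(h<.025);print("side0 shaft end",q.sum(),np.percentile(L[q],[5,95],axis=0).round(4).tolist())
q=(np.hypot(*L.T)<.045)&(np.abs(h)<.0025);print("side0 face",np.percentile(L[q],[3,97],axis=0).round(4).tolist())
q=(np.hypot(*L.T)<.016)&(h>.0155)&(h<.025);print("px",u[q].mean(),v[q].mean())
```

```text
copper px 328.2 246.9 8 327 329 245 248
end centre px [[327.6 247.1]] bearing x,y +5mm [[326.3, 249.1], [329.3, 248.3], [326.5, 246.5]]
tip model px [[327.2 246. ]]
side0 shaft end 63 [[-0.0081, -0.0084], [0.0079, 0.0063]]
side0 face [[-0.0234, -0.0245], [0.0239, 0.0239]]
px 327.4761904761905 247.0952380952381
```

Side crop: the copper foot at (345,345) sits on the middle of the shaft end. In the full picture it is at px 328.2,246.9 against the computed centre of 327.6,247.1. I'll hold a little longer, then back straight out.

```bash
python3 -m creep '0 0 0 0;0 0 0 0;0 0 0 0;0 0 0 0;0 0 0 0;0 0 0 0'>/dev/null; python3 f.py; python3 -m creep '0 0 -0.02 0;0 0 -0.06 0;0 0 -0.1 0;0 0 -0.1 0'>/dev/null; python3 where.py > o; cat o
cat > less.py <<'E'
import re,sys
from best import *
s=open('o').read();q0=np.clip(np.array(re.search(r'q \[([^\]]*)\]',s)[1].split(),float),lo+1e-3,hi-1e-3)
goal=np.array([0,0,1.])
def mv(q,tgt,t=0,w=.7):
    P0,T0=fk(p,q)
    for k in np.linspace(0,1,12)[1:]: q=ik(q,P0+(np.array(tgt)-P0)*k,T0*R.from_euler('z',t*k),w)
    return q
E
timeout 400 python3 - <<'E'
from less import *
print(np.arccos(tz(q0)[2]))
for tgt in([.3,-.1,.5],[.25,.0,.6],[.3,.1,.5],[.3,.15,.6],[.2,-.15,.7]):
    q=mv(q0,tgt,-.6);P,T=fk(p,q);print("AT",tgt,P.round(3),q.round(2),np.arccos(tz(q)[2]).round(3),flush=True);best(q,goal,8,top=2)
E
```

```text
t 20.95 F.n 3.46 F [-3.9 -2.2  0.9] xyz -0.0013 -0.0023 0.0131
t 21.35 P [ 0.329  -0.2324  0.2842] z [ 0.639  0.235 -0.732] x [-0.763  0.314 -0.565] q [-1.492 -0.374  2.222  0.715  1.548 -2.935] F [-0.  -1.2 -2.6] w 0.0276 ff 30.0
therm z [-0.59  -0.28   0.757] tilt 0.712 to bearing 0.059 cross [-0.047 -0.001 -0.037]
0.7113612867220077
AT [0.3, -0.1, 0.5] [ 0.301 -0.099  0.5  ] [-1.59 -0.89  2.05  0.83  2.12 -3.12] 0.683
0.57 [0.9, -0.42, 0.12] [0.334, -0.192, 0.339] [-1.37, -0.58, 2.19, 0.63, 1.6, -3.12]
0.577 [0.65, -0.65, 0.38] [0.425, -0.277, 0.307] [-1.19, -0.18, 1.98, 0.66, 1.34, -3.12]
AT [0.25, 0.0, 0.6] [ 0.291 -0.045  0.624] [-1.62 -0.89  1.79  0.98  2.33 -2.89] 0.666
0.566 [0.49, 0.85, 0.18] [0.304, 0.07, 0.584] [-0.96, -0.89, 1.83, 0.74, 2.09, -2.54]
0.587 [0.32, 0.79, -0.52] [0.256, 0.011, 0.72] [-1.74, -0.84, 1.52, 1.18, 2.63, -2.71]
AT [0.3, 0.1, 0.5] [0.37  0.119 0.517] [-0.37 -0.89  2.    0.45  1.47 -2.22] 0.644
0.5 [0.88, 0.24, -0.42] [0.185, 0.232, 0.514] [0.73, -0.89, 1.96, -0.24, 1.55, -1.24]
0.521 [0.53, 0.03, -0.85] [0.25, -0.007, 0.731] [-1.79, -0.82, 1.46, 1.1, 2.63, -2.78]
AT [0.3, 0.15, 0.6] [0.323 0.166 0.61 ] [-0.14 -0.89  1.82  0.32  1.54 -1.97] 0.667
0.526 [0.78, -0.24, -0.58] [0.153, 0.154, 0.711] [0.33, -0.89, 1.52, -0.08, 1.92, -1.62]
0.554 [0.99, -0.08, -0.15] [0.13, 0.227, 0.496] [1.13, -0.89, 2.02, -0.49, 1.61, -0.89]
AT [0.2, -0.15, 0.7] [ 0.207 -0.149  0.705] [-2.05 -0.66  1.54  1.08  2.59 -3.12] 0.686
0.614 [0.17, 0.98, -0.08] [0.262, 0.007, 0.704] [-1.82, -0.89, 1.58, 1.22, 2.63, -2.73]
0.628 [-0.17, 0.92, -0.35] [0.287, 0.069, 0.844] [-1.65, -0.73, 1.17, 1.5, 2.55, -2.23]
```

```bash
python3 where.py .34 .15 .6 | sed -n 2p; timeout 500 python3 - <<'E'
from less import *
q=mv(q0,[.34,.15,.6],-.6);print(q.round(2),fk(p,q)[0].round(3),np.arccos(tz(q)[2]).round(3))
for v,k in(([.78,-.24,-.58],8),):
    q=pull(q,v,k,.7);print(v,k,q.round(2),fk(p,q)[0].round(3),tz(q).round(3),flush=True)
for i in range(4):
    c=[]
    for ps in np.arange(-.9,1.3,.3):
        for l in(-.4,-.2,0,.2,.4):
            v=np.array([np.cos(ps),l,-np.sin(ps)]);q_=pull(q,v,6,.7)
            if abs(q_[0]-.2)<1 : c.append((np.arccos(tz(q_)[2]),v,q_))
    a,v,q=min(c,key=lambda t:t[0]);print(round(a,3),(v/np.linalg.norm(v)).round(2),q.round(2),fk(p,q)[0].round(3),tz(q).round(3),flush=True)
E
```

```text
tool delta [-0.0667  0.4729 -0.1342] rows 9.921192634865577
[-0.25 -0.89  1.85  0.4   1.53 -2.06] [0.342 0.151 0.601] 0.683
[0.78, -0.24, -0.58] 8 [-1.95 -0.86  1.62  0.99  2.63 -3.07] [ 0.233 -0.058  0.673] [-0.471 -0.234  0.851]Traceback (most recent call last):
  File "<stdin>", line 11, in <module>
ValueError: min() iterable argument is empty
```

```bash
python3 -m creep '-0.006 0.043 -0.012 -0.055;-0.012 0.086 -0.024 -0.11;-0.018 0.129 -0.036 -0.165;-0.024 0.172 -0.048 -0.22;-0.03 0.215 -0.06 -0.275;-0.036 0.258 -0.072 -0.33;-0.042 0.3 -0.084 -0.385;-0.048 0.343 -0.096 -0.44;-0.054 0.386 -0.109 -0.495;-0.06 0.43 -0.121 -0.55;-0.067 0.473 -0.134 -0.6;-0.067 0.473 -0.134 -0.6'>/dev/null; python3 where.py > o; cat o
cat > grid.py <<'E'
from less import *
k=int(sys.argv[1]);q=q0;c=[]
for ps in np.arange(-1.2,1.3,.3):
    for l in(-.5,-.25,0,.25,.5):
        v=np.array([np.cos(ps),l,-np.sin(ps)]);q_=pull(q,v,k,.7);t=tz(q_);c.append((np.arccos(t[2])+.05*max(0,abs(q_[0]-.3)-.5),v/np.linalg.norm(v),q_))
c.sort(key=lambda t:t[0])
for a,v,q_ in c[:3]: print(round(a,3),v.round(2),q_.round(2),fk(p,q_)[0].round(3),tz(q_).round(3))
E
timeout 300 python3 grid.py 6
```

```text
t 22.55 P [0.3395 0.1548 0.6007] z [ 0.637  0.246 -0.731] x [-0.681 -0.263 -0.683] q [-0.248 -0.894  1.851  0.406  1.536 -2.063] F [-0.1  0.6 -2.9] w 0.028 ff 30.0
therm z [-0.581 -0.253  0.774] tilt 0.686 to bearing 0.037 cross [-0.022 -0.018 -0.023]
0.557 [ 0.96  0.   -0.3 ] [ 0.39 -0.89  1.88 -0.06  1.53 -1.55] [0.245 0.209 0.563] [-0.5   -0.17   0.849]
0.563 [ 1.  0. -0.] [ 0.25 -0.89  2.08  0.04  1.32 -1.68] [0.3   0.207 0.464] [-0.501 -0.183  0.846]
0.57 [ 0.83  0.   -0.56] [ 0.43 -0.89  1.69 -0.09  1.71 -1.53] [0.197 0.193 0.652] [-0.511 -0.174  0.842]
```

```bash
python3 -m creep '0.48 0 -0.1 0' >/dev/null;python3 -m creep '0.48 0 -0.1 0' >/dev/null;python3 -m creep '0.48 0 -0.1 0' >/dev/null;python3 -m creep '0.48 0 -0.1 0' >/dev/null;python3 -m creep '0.48 0 -0.1 0' >/dev/null; python3 where.py >o; cat o;timeout 300 python3 grid.py 6
```

```text
t 23.05 P [0.2771 0.1894 0.5405] z [ 0.545  0.156 -0.824] x [-0.773 -0.288 -0.566] q [ 0.198 -0.892  1.919  0.046  1.513 -1.705] F [-0.7 -0.3 -3.2] w 0.0281 ff 30.0
therm z [-0.484 -0.162  0.86 ] tilt 0.536 to bearing 0.159 cross [ 0.067 -0.144  0.011]
0.416 [ 0.89 -0.45 -0.  ] [ 0.29 -0.89  2.02 -0.09  1.53 -1.61] [0.256 0.173 0.472] [-0.401 -0.05   0.915]
0.423 [ 0.85 -0.45  0.26] [-0.01 -0.89  2.19  0.08  1.35 -1.9 ] [0.316 0.138 0.385] [-0.402 -0.08   0.912]
0.43 [ 0.85 -0.45 -0.26] [ 0.55 -0.89  1.84 -0.22  1.73 -1.42] [0.188 0.179 0.56 ] [-0.415 -0.043  0.909]
```

```bash
python3 -m creep '0.48 -0.15 -0.03 0' >/dev/null;python3 -m creep '0.48 -0.15 -0.03 0' >/dev/null;python3 -m creep '0.48 -0.15 -0.03 0' >/dev/null;python3 -m creep '0.48 -0.15 -0.03 0' >/dev/null;python3 -m creep '0.48 -0.15 -0.03 0' >/dev/null; python3 where.py >o; cat o;timeout 300 python3 grid.py 6
```

```text
t 23.55 P [0.1731 0.2045 0.4794] z [ 0.494  0.027 -0.869] x [-0.825 -0.299 -0.479] q [ 0.791 -0.892  2.016 -0.339  1.615 -1.175] F [-0.5  1.1 -2.9] w 0.028 ff 30.0
therm z [-0.431 -0.033  0.902] tilt 0.447 to bearing 0.288 cross [ 0.175 -0.21   0.076]
0.421 [ 0.32 -0.45  0.83] [ 0.16 -0.89  2.47 -0.12  1.08 -1.68] [0.29  0.136 0.241] [-0.408  0.022  0.913]
0.426 [ 0.56 -0.45  0.7 ] [ 0.63 -0.89  2.46 -0.36  1.22 -1.16] [0.209 0.178 0.245] [-0.409  0.061  0.91 ]
0.433 [ 0.35 -0.24  0.9 ] [ 0.34 -0.89  2.54 -0.2   1.02 -1.47] [0.257 0.164 0.206] [-0.42   0.004  0.908]
```

```bash
python3 where.py .34 .1 .5 | sed -n 2p; timeout 400 python3 - <<'E'
from less import *
for tgt in([.34,.1,.5],[.36,.08,.5],[.38,.1,.45]):
    q=mv(q0,tgt);print("AT",fk(p,q)[0].round(3),q.round(2),tz(q).round(3),flush=True);c=[]
    for ps in np.arange(-.6,.7,.3):
        for l in(-.5,-.25,0,.25,.5):
            v=np.array([np.cos(ps),l,-np.sin(ps)]);q_=pull(q,v,6,.7);t=tz(q_);c.append((np.arccos(t[2]),v/np.linalg.norm(v),q_))
    c.sort(key=lambda t:t[0])
    for a,v,q_ in c[:3]: print(round(a,3),v.round(2),q_.round(2),fk(p,q_)[0].round(3),tz(q_).round(3))
E
```

```text
tool delta [-0.1163 -0.1479  0.0617] rows 3.9602646566787434
AT [0.34 0.1  0.5 ] [-0.13 -0.82  1.95  0.09  1.5  -2.  ] [-0.43  -0.031  0.902]
0.317 [ 0.93 -0.24 -0.29] [-0.74 -0.89  1.88  0.27  1.85 -2.51] [ 0.291 -0.006  0.53 ] [-0.312 -0.003  0.95 ]
0.323 [ 0.97 -0.24 -0.  ] [-0.72 -0.89  2.09  0.26  1.64 -2.54] [ 0.318 -0.021  0.427] [-0.317 -0.01   0.948]
0.331 [ 0.8  -0.24 -0.55] [-0.86 -0.89  1.69  0.33  2.05 -2.53] [0.26  0.01  0.619] [-0.325  0.     0.946]
AT [0.36 0.08 0.5 ] [-0.22 -0.79  1.94  0.13  1.49 -2.08] [-0.43  -0.031  0.902]
0.321 [ 0.96  0.   -0.3 ] [-0.24 -0.89  1.91  0.07  1.74 -2.09] [0.278 0.074 0.517] [-0.315  0.017  0.949]
0.322 [ 1.  0. -0.] [-0.32 -0.89  2.12  0.11  1.53 -2.18] [0.313 0.054 0.409] [-0.317  0.007  0.949]
0.341 [ 0.83  0.   -0.56] [-0.21 -0.89  1.71  0.06  1.91 -2.05] [0.235 0.088 0.608] [-0.334  0.019  0.942]
AT [0.38 0.1  0.45] [-0.11 -0.73  2.01  0.08  1.35 -1.99] [-0.43  -0.031  0.902]
0.336 [ 0.93 -0.24 -0.29] [-0.87 -0.89  2.05  0.32  1.72 -2.66] [ 0.312 -0.044  0.448] [-0.329 -0.025  0.944]
0.34 [ 0.96  0.   -0.3 ] [ 0.06 -0.89  2.07 -0.06  1.56 -1.81] [0.276 0.118 0.44 ] [-0.332  0.031  0.943]
0.342 [ 0.8  -0.24 -0.55] [-0.91 -0.89  1.85  0.35  1.91 -2.63] [ 0.29  -0.026  0.547] [-0.335 -0.02   0.942]
```

```bash
python3 -m creep '-0.028 -0.036 0.015 0;-0.056 -0.072 0.03 0;-0.085 -0.108 0.045 0;-0.116 -0.148 0.062 0;-0.116 -0.148 0.062 0'>/dev/null; python3 where.py
python3 -m creep '0.48 -0.05 -0.1 0' >/dev/null;python3 -m creep '0.48 -0.05 -0.1 0' >/dev/null;python3 -m creep '0.48 -0.05 -0.1 0' >/dev/null;python3 -m creep '0.48 -0.05 -0.1 0' >/dev/null;python3 -m creep '0.48 -0.05 -0.1 0' >/dev/null; python3 where.py >o; cat o;timeout 300 python3 grid.py 5
```

```text
t 24.05 P [0.3334 0.107  0.5003] z [ 0.496  0.035 -0.868] x [-0.822 -0.302 -0.482] q [-0.115 -0.834  1.956  0.092  1.508 -1.985] F [ 1.3  1.1 -2.3] w 0.0277 ff 30.0
therm z [-0.433 -0.041  0.901] tilt 0.45 to bearing 0.281 cross [ 0.169 -0.208  0.072]
t 24.55 P [0.2588 0.1075 0.4901] z [ 0.379 -0.05  -0.924] x [-0.889 -0.297 -0.348] q [ 0.028 -0.892  1.962 -0.06   1.684 -1.853] F [ 0.6  1.  -1.5] w 0.0282 ff 30.0
therm z [-0.312  0.044  0.949] tilt 0.321 to bearing 0.435 cross [ 0.245 -0.329  0.096]
0.236 [ 0.89 -0.45 -0.  ] [-0.32 -0.89  1.93 -0.02  1.81 -2.17] [0.255 0.035 0.498] [-0.205  0.101  0.974]
0.241 [ 0.85 -0.45  0.26] [-0.42 -0.89  2.08  0.03  1.66 -2.26] [0.283 0.011 0.422] [-0.21   0.089  0.974]
0.244 [ 0.85 -0.45 -0.26] [-0.28 -0.89  1.78 -0.03  1.95 -2.14] [0.223 0.05  0.569] [-0.214  0.105  0.971]
```

```bash
timeout 300 python3 - <<'E'
from less import *
for base in(None,[.33,.08,.5],[.33,.11,.55]):
    qs=q0 if base is None else mv(q0,base);print(base,qs.round(2))
    for v in([.9,.3,0],[.9,.15,0],[.9,.3,-.3],[.9,0,0],[.9,-.3,0]):
        q_=pull(qs,v,6,.7);print(v,q_.round(2),fk(p,q_)[0].round(3),tz(q_).round(3))
E
```

```text
None [ 0.03 -0.89  1.96 -0.06  1.68 -1.85]
[0.9, 0.3, 0] [ 1.43 -0.84  2.12 -0.39  1.88 -0.54] [0.014 0.181 0.399] [-0.287  0.083  0.954]
[0.9, 0.15, 0] [ 1.33 -0.88  2.11 -0.39  1.92 -0.65] [0.027 0.166 0.414] [-0.278  0.101  0.955]
[0.9, 0.3, -0.3] [ 1.56 -0.78  1.93 -0.41  2.04 -0.47] [-0.012  0.172  0.486] [-0.291  0.073  0.954]
[0.9, 0, 0] [ 1.16 -0.89  2.06 -0.39  1.93 -0.83] [0.055 0.161 0.437] [-0.264  0.126  0.956]
[0.9, -0.3, 0] [ 0.21 -0.89  1.94 -0.21  1.85 -1.71] [0.199 0.103 0.491] [-0.199  0.141  0.97 ]
[0.33, 0.08, 0.5] [-0.11 -0.74  1.89 -0.01  1.61 -1.97]
[0.9, 0.3, 0] [ 0.88 -0.89  2.1  -0.34  1.78 -1.07] [0.116 0.177 0.418] [-0.268  0.096  0.959]
[0.9, 0.15, 0] [ 0.62 -0.89  2.06 -0.29  1.77 -1.31] [0.158 0.158 0.436] [-0.243  0.112  0.964]
[0.9, 0.3, -0.3] [ 1.   -0.89  1.92 -0.37  1.96 -1.03] [0.08  0.16  0.507] [-0.277  0.083  0.957]
[0.9, 0, 0] [ 0.12 -0.89  2.01 -0.15  1.75 -1.78] [0.226 0.102 0.458] [-0.208  0.108  0.972]
[0.9, -0.3, 0] [-1.1  -0.89  1.98  0.24  1.86 -2.87] [ 0.258 -0.099  0.469] [-0.214  0.04   0.976]
[0.33, 0.11, 0.55] [ 0.03 -0.67  1.76 -0.06  1.67 -1.85]
[0.9, 0.3, 0] [ 1.08 -0.89  2.02 -0.38  1.88 -0.92] [0.077 0.174 0.457] [-0.291  0.077  0.953]
[0.9, 0.15, 0] [ 0.91 -0.89  1.98 -0.36  1.9  -1.08] [0.102 0.164 0.477] [-0.275  0.098  0.956]
[0.9, 0.3, -0.3] [ 1.23 -0.86  1.84 -0.43  2.05 -0.85] [0.045 0.156 0.541] [-0.299  0.064  0.952]
[0.9, 0, 0] [ 0.55 -0.89  1.93 -0.28  1.88 -1.41] [0.154 0.142 0.503] [-0.248  0.113  0.962]
[0.9, -0.3, 0] [-0.8  -0.89  1.86  0.16  1.92 -2.58] [ 0.258 -0.032  0.532] [-0.211  0.062  0.975]
```

```bash
timeout 300 python3 - <<'E'
from less import *
for base in([.33,.03,.5],[.33,-.03,.5],[.3,-.08,.5]):
    qs=mv(q0,base);print(base,qs.round(2))
    for v in([.9,.2,0],[.9,.0,0],[.9,-.15,0],[.9,-.3,0]):
        q_=qs;o=[]
        for i in range(3): q_=pull(q_,v,4,.7);o.append((tz(q_)[:2].round(3).tolist(),q_[0].round(2)))
        print(v,o,fk(p,q_)[0].round(3),q_.round(2))
E
python3 where.py .33 -.03 .5; python3 where.py .33 .03 .5
```

```text
[0.33, 0.03, 0.5] [-0.35 -0.78  1.9   0.08  1.64 -2.19]
[0.9, 0.2, 0] [([-0.234, 0.069], np.float64(-0.23)), ([-0.17, 0.121], np.float64(0.36)), ([-0.163, 0.144], np.float64(1.33))] [-0.004  0.157  0.406] [ 1.33 -0.87  2.1  -0.29  1.99 -0.62]
[0.9, 0.0, 0] [([-0.231, 0.048], np.float64(-0.67)), ([-0.154, 0.021], np.float64(-1.27)), ([-0.081, 0.03], np.float64(-1.37))] [ 0.192 -0.15   0.431] [-1.37 -0.89  2.04  0.15  1.91 -3.12]
[0.9, -0.15, 0] [([-0.242, 0.035], np.float64(-0.96)), ([-0.183, 0.03], np.float64(-1.38)), ([-0.109, 0.045], np.float64(-1.41))] [ 0.2   -0.2    0.414] [-1.41 -0.79  2.04  0.17  1.8  -3.12]
[0.9, -0.3, 0] [([-0.257, 0.031], np.float64(-1.16)), ([-0.2, 0.039], np.float64(-1.39)), ([-0.129, 0.053], np.float64(-1.43))] [ 0.21  -0.261  0.419] [-1.43 -0.64  1.97  0.19  1.71 -3.12]
[0.33, -0.03, 0.5] [-0.63 -0.8   1.91  0.19  1.68 -2.44]
[0.9, 0.2, 0] [([-0.233, 0.024], np.float64(-1.0)), ([-0.16, -0.005], np.float64(-1.37)), ([-0.078, -0.012], np.float64(-1.38))] [ 0.191 -0.143  0.415] [-1.38 -0.89  2.07  0.16  1.93 -3.12]
[0.9, 0.0, 0] [([-0.254, 0.016], np.float
[... 1269 characters left out ...]
at64(-1.5))] [ 0.194 -0.313  0.415] [-1.5  -0.54  1.92  0.18  1.65 -3.12]
t 24.55 P [0.2588 0.1075 0.4901] z [ 0.379 -0.05  -0.924] x [-0.889 -0.297 -0.348] q [ 0.028 -0.892  1.962 -0.06   1.684 -1.853] F [ 0.6  1.  -1.5] w 0.0282 ff 30.0
tool delta [-0.026  -0.1509  0.0247] rows 3.102780372335444
therm z [-0.312  0.044  0.949] tilt 0.321 to bearing 0.435 cross [ 0.245 -0.329  0.096]
t 24.55 P [0.2588 0.1075 0.4901] z [ 0.379 -0.05  -0.924] x [-0.889 -0.297 -0.348] q [ 0.028 -0.892  1.962 -0.06   1.684 -1.853] F [ 0.6  1.  -1.5] w 0.0282 ff 30.0
tool delta [-0.0438 -0.0937  0.0217] rows 2.1140513362997715
therm z [-0.312  0.044  0.949] tilt 0.321 to bearing 0.435 cross [ 0.245 -0.329  0.096]
```

```bash
python3 -m creep '-0.022 -0.047 0.011 0;-0.044 -0.094 0.022 0;-0.044 -0.094 0.022 0'>/dev/null; python3 where.py
python3 -m creep '0.48 0.06 0 0' >/dev/null;python3 -m creep '0.48 0.06 0 0' >/dev/null;python3 -m creep '0.48 0.06 0 0' >/dev/null;python3 -m creep '0.48 0.06 0 0' >/dev/null; python3 where.py >o; cat o
cat > g3.py <<'E'
from less import *
for base in([0,0,0],[.07,0,0],[.07,-.06,0],[.07,.06,0]):
    qs=mv(q0,fk(p,q0)[0]+base);print(base,qs.round(2),tz(qs)[:2].round(3))
    for v in([.9,.3,0],[.9,.15,0],[.9,.0,0],[.9,-.15,0],[.9,-.3,0]):
        q_=qs;o=[]
        for i in range(3): q_=pull(q_,v,3,.7);o.append((tz(q_)[:2].round(3).tolist(),q_[0].round(2)))
        print(v,o,fk(p,q_)[0].round(3),q_.round(2))
E
timeout 300 python3 g3.py
```

```text
t 24.85 P [0.3324 0.0281 0.5002] z [ 0.38  -0.048 -0.924] x [-0.888 -0.297 -0.35 ] q [-0.363 -0.782  1.904  0.091  1.636 -2.202] F [-0.2  0.6 -3.7] w 0.0276 ff 30.0
therm z [-0.314  0.042  0.948] tilt 0.323 to bearing 0.432 cross [ 0.243 -0.328  0.095]
t 25.25 P [0.2723 0.0222 0.4678] z [ 0.281 -0.072 -0.957] x [-0.924 -0.291 -0.25 ] q [-0.425 -0.893  1.988  0.051  1.755 -2.265] F [ 0.  -0.1 -2.3] w 0.0277 ff 30.0
therm z [-0.213  0.066  0.975] tilt 0.225 to bearing 0.531 cross [ 0.267 -0.421  0.087]
[0, 0, 0] [-0.42 -0.89  1.99  0.05  1.76 -2.26] [-0.21   0.065]
[0.9, 0.3, 0] [([-0.146, 0.091], np.float64(-0.11)), ([-0.111, 0.128], np.float64(0.49)), ([-0.109, 0.137], np.float64(1.25))] [-0.004  0.162  0.422] [ 1.25 -0.86  2.06 -0.24  2.02 -0.69]
[0.9, 0.15, 0] [([-0.139, 0.085], np.float64(-0.31)), ([-0.075, 0.116], np.float64(-0.05)), ([-0.041, 0.156], np.float64(0.51))] [0.108 0.129 0.473] [ 0.51 -0.89  1.96 -0.22  2.04 -1.43]
[0.9, 0.0, 0] [([-0.137, 0.075], np.float64(-0.54)), ([-0.065, 0.071], np.float64(-0.81)), ([-0.012, 0.049], np.float64(-1.31))] [ 0.176 -0.127  0.487] [-1
[... 2750 characters left out ...]
)), ([-0.148, 0.124], np.float64(0.49)), ([-0.144, 0.143], np.float64(1.21))] [0.014 0.16  0.399] [ 1.21 -0.89  2.12 -0.28  1.97 -0.74]
[0.9, 0.0, 0] [([-0.18, 0.078], np.float64(-0.18)), ([-0.116, 0.116], np.float64(0.01)), ([-0.073, 0.162], np.float64(0.41))] [0.142 0.123 0.446] [ 0.41 -0.89  2.02 -0.23  1.94 -1.52]
[0.9, -0.15, 0] [([-0.178, 0.074], np.float64(-0.35)), ([-0.107, 0.082], np.float64(-0.61)), ([-0.05, 0.066], np.float64(-1.12))] [ 0.209 -0.111  0.458] [-1.12 -0.89  1.99  0.08  1.92 -2.94]
[0.9, -0.3, 0] [([-0.182, 0.069], np.float64(-0.51)), ([-0.128, 0.058], np.float64(-1.06)), ([-0.086, 0.06], np.float64(-1.34))] [ 0.203 -0.177  0.439] [-1.34 -0.82  2.    0.14  1.85 -3.12]
```

```bash
python3 -m creep '-0.024 -0.038 0.012 0;-0.047 -0.0755 0.024 0'>/dev/null
python3 -m creep '0.45 0.15 0 0' >/dev/null;python3 -m creep '0.45 0.15 0 0' >/dev/null;python3 -m creep '0.45 0.15 0 0' >/dev/null;python3 -m creep '0.45 0.15 0 0' >/dev/null;python3 -m creep '0.45 0.15 0 0' >/dev/null;python3 -m creep '0.45 0.15 0 0' >/dev/null; python3 where.py >o; cat o; timeout 300 python3 g3.py
```

```text
t 26.05 P [ 0.2345 -0.0557  0.4389] z [ 0.135 -0.053 -0.989] x [-0.952 -0.284 -0.115] q [-0.837 -0.895  2.028  0.069  1.877 -2.668] F [-0.3 -0.6 -2. ] w 0.0276 ff 43.6
therm z [-0.065  0.046  0.997] tilt 0.08 to bearing 0.652 cross [ 0.257 -0.548  0.042]
[0, 0, 0] [-0.84 -0.89  2.03  0.07  1.88 -2.67] [-0.062  0.041]
[0.9, 0.3, 0] [([0.006, 0.017], np.float64(-1.08)), ([0.064, -0.004], np.float64(-1.28)), ([0.126, -0.012], np.float64(-1.28))] [ 0.139 -0.108  0.477] [-1.28 -0.89  1.94 -0.06  2.1  -3.12]
[0.9, 0.15, 0] [([-0.004, 0.013], np.float64(-1.26)), ([0.056, 0.012], np.float64(-1.3)), ([0.116, 0.012], np.float64(-1.31))] [ 0.141 -0.128  0.455] [-1.31 -0.89  1.99 -0.06  2.03 -3.12]
[0.9, 0.0, 0] [([-0.011, 0.02], np.float64(-1.3)), ([0.047, 0.031], np.float64(-1.32)), ([0.104, 0.04], np.float64(-1.34))] [ 0.142 -0.146  0.437] [-1.34 -0.89  2.02 -0.05  1.96 -3.12]
[0.9, -0.15, 0] [([-0.018, 0.03], np.float64(-1.31)), ([0.038, 0.042], np.float64(-1.33)), ([0.094, 0.051], np.float64(-1.37))] [ 0.15  -0.195  0.433] [-1.37 -0.78  1.99 -0.04  1.87 -3.12]
[0.9, -0.3, 0] [([-0.023, 0.03
[... 2484 characters left out ...]
)), ([0.053, 0.034], np.float64(-0.8)), ([0.112, 0.011], np.float64(-1.2))] [ 0.15  -0.099  0.487] [-1.2  -0.89  1.92 -0.05  2.11 -3.08]
[0.9, 0.0, 0] [([-0.024, 0.036], np.float64(-0.8)), ([0.029, 0.014], np.float64(-1.28)), ([0.085, 0.025], np.float64(-1.3))] [ 0.152 -0.132  0.446] [-1.3  -0.89  2.01 -0.03  1.99 -3.12]
[0.9, -0.15, 0] [([-0.032, 0.034], np.float64(-0.94)), ([0.014, 0.028], np.float64(-1.3)), ([0.069, 0.039], np.float64(-1.33))] [ 0.16  -0.172  0.432] [-1.33 -0.82  2.01 -0.01  1.9  -3.12]
[0.9, -0.3, 0] [([-0.041, 0.034], np.float64(-1.05)), ([0.002, 0.036], np.float64(-1.32)), ([0.055, 0.046], np.float64(-1.35))] [ 0.17  -0.22   0.428] [-1.35 -0.7   1.97  0.    1.81 -3.12]
```

```bash
python3 -m creep '0.45 0.18 0 0' >/dev/null;python3 -m creep '0.45 0.18 0 0' >/dev/null;python3 -m creep '0.45 0.18 0 0' >/dev/null;python3 -m creep '0.45 0.18 0 0' >/dev/null;python3 -m creep '0 0 0 0;0 0 0 0' >/dev/null; python3 where.py >o; cat o
python3 - <<'E'
from hand import *
o,Rw,tip=therm();print("true z",Rw[:,2].round(3),"yaw x",np.arctan2(Rw[1,0],Rw[0,0]).round(3),"origin",o.round(4))
E
```

```text
t 26.65 P [ 0.1808 -0.0867  0.457 ] z [ 0.019 -0.012 -1.   ] x [-0.961 -0.277 -0.015] q [-1.096 -0.894  1.985  0.013  2.031 -2.941] F [-0.2 -0.3 -3.1] w 0.0276 ff 43.6
therm z [0.051 0.005 0.999] tilt 0.052 to bearing 0.745 cross [ 0.226 -0.639 -0.008]
true z [0.013 0.009 1.   ] yaw x 0.288 origin [ 0.18   -0.0864  0.4065]
```

```bash
cat > dock.py <<'E'
from hand import *
Z=float(sys.argv[1]);D=np.array([.4985,.163,.1+Z]) if len(sys.argv)<4 else np.array([float(sys.argv[2]),float(sys.argv[3]),.1+Z])
s=robot.state();M=R.from_rotvec(s['orientation']).as_matrix();o,Rw,tip=therm();yw=np.arctan2(Rw[1,0],Rw[0,0]);dy=.461-yw
# origin offset from TCP after yaw turn
P=s['position'];off=R.from_euler('z',dy).apply(o-P);d=D-off-P
print("t",round(s['t'],2),"o",o.round(4),"z",Rw[:,2].round(3),"yaw err",dy.round(3),"tool delta",(M.T@d).round(4),"turn",round(-dy,3),"F",s['ft_force'].round(1))
E
python3 dock.py .09
```

```text
t 26.65 o [ 0.18   -0.0864  0.4065] z [0.013 0.009 1.   ] yaw err 0.173 tool delta [-0.3719  0.1552  0.2194] turn -0.173 F [-0.2 -0.3 -3.1]
```

```bash
python3 -m creep '-0.037 0.015 0.015 -0.02;-0.075 0.031 0.03 -0.04;-0.112 0.046 0.05 -0.06;-0.15 0.062 0.07 -0.08;-0.187 0.078 0.09 -0.1;-0.225 0.093 0.11 -0.12;-0.262 0.109 0.135 -0.14;-0.3 0.124 0.16 -0.16;-0.336 0.14 0.19 -0.173;-0.372 0.155 0.22 -0.173;-0.372 0.155 0.22 -0.173;-0.372 0.155 0.22 -0.173'>/dev/null; python3 dock.py .09
python3 - <<'E'
from h import *
for k in("wrist","side","scene"):
    im,d,c=shot(k); np.savez(k+"5.npz",im=im,d=d,**{q:c[q] for q in("camera_matrix","k1","T")})
    if k=="side": cv2.imwrite("pics/s5.png",cv2.resize(im[110:220,240:350,::-1],None,fx=5,fy=5,interpolation=cv2.INTER_CUBIC))
    P,u,v=pts(d,c)
    m=(np.abs(P[:,0]-.4985)<.06)&(np.abs(P[:,1]-.163)<.05)&(P[:,2]>.09)&(P[:,2]<.125);print(k,"posts/pins",m.sum(),P[m].mean(0).round(4) if m.any() else "")
E
for k in wrist5 side5 scene5; do python3 hand.py $k | grep -E "flange|cap|probe"; done
```

```text
t 27.85 o [0.4962 0.1657 0.187 ] z [0.018 0.013 1.   ] yaw err -0.005 tool delta [-0.0009 -0.0035 -0.0029] turn 0.005 F [ 0.1 -0.5 -1.4]
wrist posts/pins 586 [0.4719 0.1488 0.1057]
side posts/pins 136 [0.4985 0.159  0.1017]
scene posts/pins 147 [0.4953 0.1587 0.1015]
flange 2377 slopes x,y [ 0.006 -0.011  0.009] range [-0.0434 -0.021   0.0062] [-0.022   0.0191  0.0102]
cap 5150 [[-0.0183, -0.0185, 0.0705], [0.0177, 0.0184, 0.0811]]
probe 51 [[-0.004, -0.0056, -0.073], [-0.0028, -0.0022, -0.069], [-0.0011, 0.0018, -0.0645]]
flange 84 slopes x,y [0.006 0.032 0.006] range [-0.0453 -0.0241  0.0032] [0.0481 0.0186 0.008 ]
cap 56 [[-0.0179, -0.0175, 0.0702], [-0.006, 0.0194, 0.0854]]
probe 85 [[-0.0073, -0.0105, -0.0735], [-0.0018, -0.0056, -0.0362], [0.0062, 0.0017, -0.0137]]
flange 107 slopes x,y [0.004 0.009 0.007] range [-0.0469 -0.0236  0.0052] [0.0421 0.0191 0.0084]
cap 82 [[-0.0216, -0.018, 0.0703], [0.0042, 0.0194, 0.0864]]
probe 80 [[-0.0098, -0.0109, -0.0727], [-0.0051, -0.0059, -0.0375], [0.0024, 0.0006, -0.0152]]
```

View pics/s5.png

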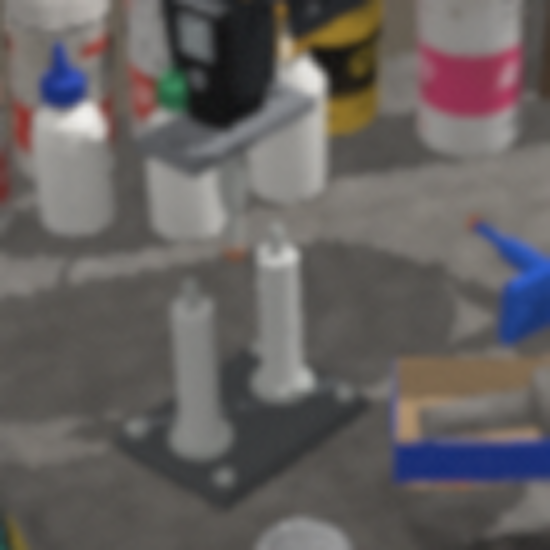

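The side crop shows both posts with bare pins at (190,295) and (280,245), and the thermometer level above them. I'll measure the flange the same way in the same cameras as when it was docked, and take the difference.

Run:
```python
from hand import *
o=therm()[0];print("model o",o.round(4))
def fl(fn,cx,cy,oz,zlo=.004,zhi=.011,rr=.055):
    f=np.load(fn+".npz");P,u,v=pts(f["d"],f);m=(np.hypot(P[:,0]-cx,P[:,1]-cy)<rr)&(P[:,2]>oz+zlo)&(P[:,2]<oz+zhi)
    return cv2.minAreaRect(P[m][:,:2].astype(np.float32)),m.sum(),np.median(P[m][:,2])
for cam,a,b in(("side","side0","side5"),("scene","scene0","scene5"),("wrist","w1","wrist5")):
    A=fl(a,.4985,.162,.1,.002,.013);B=fl(b,o[0],o[1],o[2],.002,.013)
    print(cam,A,B,"need shift",np.round(np.array(A[0][0])-B[0][0],4))
# post tops (side/scene now unobstructed): points at z .097-.103 near each expected post
for cam in("side5","scene5"):
    f=np.load(cam+".npz");P,u,v=pts(f["d"],f);C=[]
    for sg in(-1,1):
        e=np.array([.4985,.163])+sg*.032*np.array([np.cos(.461),np.sin(.461)])
        m=(np.hypot(P[:,0]-e[0],P[:,1]-e[1])<.016)&(P[:,2]>.03)&(P[:,2]<.09)
        Q=P[m];T=np.array(f["T"])[:2,3]
        r=least=None
        from scipy.optimize import least_squares
        s=least_squares(lambda c:np.hypot(Q[:,0]-c[0],Q[:,1]-c[1])-.011,e,loss='soft_l1',f_scale=.001).x;C.append(s);print(cam,sg,m.sum(),s.round(4))
    print(" centre",np.mean(C,0).round(4),"dist",np.linalg.norm(C[1]-C[0]).round(4),"yaw",np.arctan2(*(C[1]-C[0])[::-1]).round(3))
    # tube/tip of therm: fit tube
    m=(np.hypot(P[:,0]-o[0],P[:,1]-o[1])<.014)&(P[:,2]>o[2]-.042)&(P[:,2]<o[2]-.006);Q=P[m]
    s=least_squares(lambda c:np.hypot(Q[:,0]-c[0],Q[:,1]-c[1])-.008,o[:2],loss='soft_l1',f_scale=.001).x;print(" tube",m.sum(),s.round(4),"need shift",(np.mean(C,0)-s).round(4))
```

```text
model o [0.4978 0.164  0.1911]
side (((0.49954524636268616, 0.16276296973228455), (0.09172310680150986, 0.04667258635163307), 24.66128921508789), np.int64(242), np.float64(0.10693099296020875)) (((0.5003172159194946, 0.16223198175430298), (0.0934477224946022, 0.0428900346159935), 26.500673294067383), np.int64(249), np.float64(0.19794519056629056)) need shift [-0.0008  0.0005]
scene (((0.4963833689689636, 0.16175253689289093), (0.0913281962275505, 0.04181881621479988), 26.10493278503418), np.int64(266), np.float64(0.10660431935600051)) (((0.4968537390232086, 0.16075941920280457), (0.08894047141075134, 0.04335176944732666), 26.663944244384766), np.int64(288), np.float64(0.19873882210085192)) need shift [-0.0005  0.001 ]
wrist (((0.5002484917640686, 0.16224166750907898), (0.08710276335477829, 0.03968968614935875), 26.4643497467041), np.int64(1070), np.float64(0.11123759725098209)) (((0.48016560077667236, 0.15414656698703766), (0.046345002949237823, 0.04008365422487259), 26.331022262573242), np.int64(4040), np.float64(0.1998371162427689)) need shift [0.0201 0.0081]
side5 -1 149 [0.4711 0.1491]
side5 1 127 [0.5273 0.1788]
 centre [0.4992 0.1639] dist 0.0636 yaw 0.486
 tube 56 [0.4999 0.1632] need shift [-0.0007  0.0007]
scene5 -1 145 [0.4683 0.1488]
scene5 1 142 [0.5256 0.1772]
 centre [0.4969 0.163 ] dist 0.0639 yaw 0.459
 tube 46 [0.4979 0.1612] need shift [-0.001   0.0018]
```

```bash
python3 dock.py .022 .4971 .1649; python3 dock.py .001 .4971 .1649
```

```text
t 28.0 o [0.4978 0.164  0.1911] z [0.01  0.012 1.   ] yaw err -0.002 tool delta [0.0013 0.0024 0.0691] turn 0.002 F [-0.1  0.1 -1.9]
t 28.0 o [0.4978 0.164  0.1911] z [0.01  0.012 1.   ] yaw err -0.002 tool delta [0.0016 0.0028 0.0901] turn 0.002 F [-0.1  0.1 -1.9]
```

```bash
python3 -m creep '0.001 0.001 0.03 0;0.0013 0.0024 0.055 0;0.0013 0.0024 0.069 0;0.0013 0.0024 0.069 0;0.0013 0.0024 0.069 0'>/dev/null; python3 dock.py .001 .4971 .1649
python3 - <<'E'
from hand import *
from scipy.optimize import least_squares
o=therm()[0];print("model o",o.round(4))
for cam,a in(("side",(.4995,.1628)),("scene",(.4964,.1618))):
    im,d,c=shot(cam);np.savez(cam+"6.npz",im=im,d=d,**{q:c[q] for q in("camera_matrix","k1","T")})
    P,u,v=pts(d,c);m=(np.hypot(P[:,0]-o[0],P[:,1]-o[1])<.055)&(P[:,2]>o[2]+.003)&(P[:,2]<o[2]+.013)
    r=cv2.minAreaRect(P[m][:,:2].astype(np.float32));print(cam,r,"shift",(np.array(a)-r[0]).round(4))
    if cam=="side": cv2.imwrite("pics/s6.png",cv2.resize(im[110:220,240:350,::-1],None,fx=5,fy=5,interpolation=cv2.INTER_CUBIC))
E
```

```text
t 28.5 o [0.4975 0.1641 0.1217] z [0.012 0.012 1.   ] yaw err -0.0 tool delta [0.0003 0.0012 0.0207] turn 0.0 F [-0.1 -0.2 -2.7]
model o [0.4975 0.1641 0.1217]
side ((0.500246524810791, 0.16094918549060822), (0.09121419489383698, 0.043812114745378494), 24.50617218017578) shift [-0.0007  0.0019]
scene ((0.4981122314929962, 0.16063371300697327), (0.09224391728639603, 0.04156583175063133), 25.996370315551758) shift [-0.0017  0.0012]
```

View pics/s6.png

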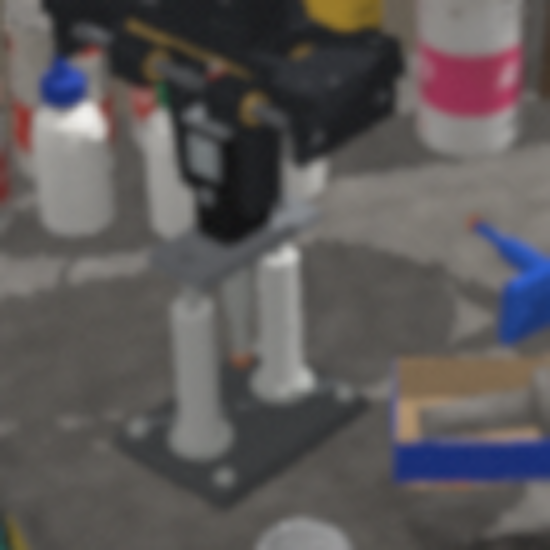

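```bash
python3 -m creep '0 0.0015 0.004 0;0 0.0015 0.009 0;0 0.0015 0.009 0'>/dev/null; python3 dock.py .001 .4971 .1649;python3 -m creep '0 0 0.003 0;0 0 0.006 0;0 0 0.006 0'>/dev/null; python3 dock.py .001 .4971 .1649; python3 where.py | head -1
```

```text
t 28.9 o [0.4955 0.1655 0.1102] z [0.016 0.012 1.   ] yaw err -0.001 tool delta [-0.0011 -0.0011  0.0092] turn 0.001 F [ 0.4  0.2 -2.2]
t 29.2 o [0.4958 0.1654 0.1043] z [0.015 0.013 1.   ] yaw err -0.001 tool delta [-0.001  -0.001   0.0033] turn 0.001 F [-0.3 -0.5 -2.5]
t 29.2 P [0.4969 0.1652 0.1548] z [ 0.016 -0.01  -1.   ] x [-0.898 -0.439 -0.01 ] q [ 0.101  0.179  1.834 -0.013  1.113 -1.919] F [-0.3 -0.5 -2.5] w 0.0277 ff 43.6
```

```bash
python3 -m creep '-0.0005 -0.0005 0.002 0;-0.0005 -0.0005 0.0035 0;-0.0005 -0.0005 0.0035 0'>/dev/null; python3 where.py | head -1;python3 -m creep '0 0 0.0015 0;0 0 0.0015 0'>/dev/null; python3 where.py | head -1
```

```text
t 29.5 P [0.4979 0.165  0.1517] z [ 0.017 -0.01  -1.   ] x [-0.898 -0.439 -0.011] q [ 0.1    0.185  1.834 -0.013  1.107 -1.919] F [-0.1 -0.3 -1.9] w 0.0274 ff 43.6
t 29.7 P [0.4979 0.165  0.1503] z [ 0.017 -0.01  -1.   ] x [-0.898 -0.439 -0.011] q [ 0.1    0.187  1.835 -0.013  1.103 -1.919] F [ 0.3 -0.3 -2. ] w 0.0279 ff 43.6
```

```bash
python3 -m creep '0 0 0.0015 0;0 0 0.0015 0'>/dev/null; python3 where.py | head -1;python3 -m creep '0 0 0.0015 0;0 0 0.0015 0'>/dev/null; python3 where.py | head -1
python3 - <<'E'
from hand import *
o=therm()[0];print(o.round(4))
for cam,a in(("side",(.4995,.1628)),("scene",(.4964,.1618))):
    im,d,c=shot(cam);P,u,v=pts(d,c);m=(np.hypot(P[:,0]-.4985,P[:,1]-.162)<.055)&(P[:,2]>.09)&(P[:,2]<.13)
    Q=P[m];q=np.percentile(Q[:,2],[50,75]);m=m&(P[:,2]>.102)&(P[:,2]<.113);r=cv2.minAreaRect(P[m][:,:2].astype(np.float32));print(cam,r,"shift",(np.array(a)-r[0]).round(4),"flange z hist",np.histogram(Q[:,2],np.arange(.1,.122,.002))[0])
for fn in("side0","scene0"):
    f=np.load(fn+".npz");P,u,v=pts(f["d"],f);m=(np.hypot(P[:,0]-.4985,P[:,1]-.162)<.055);print(fn,np.histogram(P[m][:,2],np.arange(.1,.122,.002))[0])
E
```

```text
t 29.9 P [0.4981 0.165  0.1496] z [ 0.018 -0.01  -1.   ] x [-0.898 -0.439 -0.012] q [ 0.1    0.188  1.835 -0.013  1.102 -1.919] F [-3.9 -0.9  3.5] w 0.0279 ff 43.4
t 30.1 P [0.4982 0.1649 0.1492] z [ 0.018 -0.01  -1.   ] x [-0.898 -0.439 -0.011] q [ 0.1    0.189  1.835 -0.014  1.101 -1.919] F [-8.7 -1.1 14.4] w 0.0277 ff 39.2
[0.4971 0.1651 0.0987]
side ((0.5005261301994324, 0.1617308259010315), (0.0919288843870163, 0.045290928333997726), 26.714900970458984) shift [-0.001   0.0011] flange z hist [13 27 30 85 73 23 11 11 11 10]
scene ((0.4974139630794525, 0.16054227948188782), (0.09039393812417984, 0.041855890303850174), 25.438854217529297) shift [-0.001   0.0013] flange z hist [20 21 43 93 74 18  5 13 10  8]
side0 [17 28 50 97 49 13 11 14 12 12]
scene0 [ 15  26  73 116  33  14  13   9  11   8]
```

Contact is firm with the flange at its docked height. Releasing.

```bash
python3 -m creep '0 0 0 0;0 0 0 0;0 0 0 0;0 0 0 0;0 0 0 0;0 0 0 0;0 0 0 0;0 0 0 0' 0.088
python3 - <<'E'
from h import *
for cam,a in(("side",(.4995,.1628)),("scene",(.4964,.1618))):
    im,d,c=shot(cam);P,u,v=pts(d,c);m=(np.hypot(P[:,0]-.4985,P[:,1]-.162)<.055)
    h=np.histogram(P[m][:,2],np.arange(.1,.122,.002))[0];m=m&(P[:,2]>.102)&(P[:,2]<.113);r=cv2.minAreaRect(P[m][:,:2].astype(np.float32));Q=P[m]
    A=np.c_[Q[:,:2]-Q[:,:2].mean(0),np.ones(len(Q))];print(cam,r,"shift",(np.array(a)-r[0]).round(4),h,"slopes",np.linalg.lstsq(A,Q[:,2],rcond=None)[0].round(3))
E
```

```text
t: 31.0
position: [0.498, 0.165, 0.1474]
orientation: [-0.704, 3.046, -0.021]
ft_force: [-0.4, 0.3, 0.8]
grip_width: 0.0875
finger_force: 0.0
side ((0.5003842115402222, 0.16151532530784607), (0.0891551598906517, 0.042920779436826706), 22.070844650268555) shift [-0.0009  0.0013] [15 19 43 76 40  9 13 11 10 14] slopes [0.009 0.011 0.107]
scene ((0.4966396391391754, 0.1624496877193451), (0.08838426321744919, 0.042865779250860214), 25.35541343688965) shift [-0.0002 -0.0006] [ 25  17  48 117  36  10   8  18   7  12] slopes [0.001 0.018 0.107]
```

```bash
python3 -m creep '0 0 -0.02 0;0 0 -0.05 0;0 0 -0.09 0;0 0 -0.14 0;0 0 -0.18 0;0 0 -0.18 0;0 0 -0.18 0'
python3 - <<'E'
from h import *
def spot(P,x,y,r,z0,z1):
    m=(np.hypot(P[:,0]-x,P[:,1]-y)<r)&(P[:,2]>z0)&(P[:,2]<z1);return m
for cam in("side","scene","wrist"):
    im,d,c=shot(cam);P,u,v=pts(d,c)
    ref=np.load({"wrist":"w1"}.get(cam,cam+"0")+".npz");P0,_,_=pts(ref["d"],ref)
    for nm,a in(("flange",(.4985,.162,.055,.102,.113)),("cap",(.4985,.162,.04,.174,.187)),("spring",(.47,-.012,.05,.03,.08)),("cup",(.478,-.335,.05,.04,.16))):
        m,m0=spot(P,*a),spot(P0,*a)
        if m.sum()>5 and m0.sum()>5:
            r,r0=(cv2.minAreaRect(q[:,:2].astype(np.float32)) for q in(P[m],P0[m0]))
            print(cam,nm,np.round(r[0],4),np.round(r0[0],4),"z",np.median(P[m][:,2]).round(4),np.median(P0[m0][:,2]).round(4))
E
```

```text
t: 31.8
position: [0.4952, 0.1668, 0.3282]
orientation: [-0.704, 3.044, -0.022]
ft_force: [0.8, 0.6, -0.8]
grip_width: 0.088
finger_force: 0.0
side flange [0.4999 0.1625] [0.4995 0.1628] z 0.1069 0.1069
side cap [0.4997 0.1628] [0.4981 0.1627] z 0.1788 0.1786
side spring [ 0.4728 -0.0019] [ 0.472  -0.0007] z 0.045 0.0444
side cup [ 0.4857 -0.3261] [ 0.4855 -0.3269] z 0.0821 0.0819
scene flange [0.4978 0.1623] [0.4964 0.1618] z 0.1067 0.1066
scene cap [0.4972 0.1628] [0.496 0.161] z 0.1785 0.1787
scene spring [ 0.4707 -0.0032] [ 0.4711 -0.0032] z 0.0455 0.046
scene cup [ 0.4846 -0.3255] [ 0.4842 -0.3252] z 0.0897 0.0892
wrist flange [0.4996 0.1647] [0.5002 0.1622] z 0.1085 0.1112
wrist cap [0.4998 0.1648] [0.4999 0.1625] z 0.1803 0.1831
wrist spring [0.4726 0.0008] [4.751e-01 3.000e-04] z 0.0515 0.0539
```

```bash
python3 -c "
from cell import robot
print(robot.close_job())"
```

```text
the job is handed in; nothing more can be done
None
```

The job is handed in; no verdict was returned. By my measurements the tip was held on the middle of the shaft end for over 2 s, about 6 mm in and within about 0.06 rad of square. The thermometer is back on both pins at its original height, within about 2 mm sideways, and released, with the oil cup and coil spring unmoved.

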